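Stow the handpieces and snap the case shut

TASK

Put the rotary handpieces away in their hard case: pull both spring clips on the front of the case free, raise the lid until it stands upright, and lay every handpiece from the bench flat and lengthwise (front to back, either way round) in an empty foam lane of its own, leaving the one already there in its own. Then lower the lid gently until it is fully shut and press both clips home until they snap. Leave the other things on the bench where they are.

Things in the scene. Friction and masses are not known exactly. Their poses are not given: they have to be found in the camera images.
- case: grey hard case, fixed; origin under the middle of its base, x from its front (clips, handle; towards the robot) to its hinges, y left, z up. Base 180 (x) x 278 (y) mm, walls 6 mm thick, rim at z = 56 mm; lid shut, its top is at z = 77 mm. Inside: flat foam bed at z = 22 mm with four lanes along x, centred at y = -87, -29, +29, +87 mm (lanes 1 to 4)
- lid (a joint): lid angle in rad: 0 shut, 1.57 upright, stop at 1.75; stiff hinge, so the lid (450 g, 20 mm thick) stays where it is left; about 5 N at the handle moves it. The clips' claws pass over the lid's ledges only when the lid is right down (under about 0.01 rad)
- lid_grip (a point): middle of the lid's handle: a round bar 14 mm thick and 50 mm long, parallel to the hinge, 28 mm in front of the lid's front face on two arms; with the lid shut it is 67 mm above the bench. Its ends can be pinched from above, and the bar turns between the pads as the lid swings
- lid_hinge (a point): point on the lid's hinge axis at the back of the case, 57 mm above the bench; the axis runs along the case's y. From here the handle bar is 208 mm ahead and 10 mm up when shut
- clip_left (a joint): left spring clip (case y = +85 mm; left as the robot sees it), angle in rad: 0 snapped shut, upright on the case's front with its claw over the lid's ledge, locking the lid; grows as its top swings out to the robot; stop at 0.6. Over-centre spring: past about 0.22 rad it throws itself open to its stop and stays there. Steel plate 44 mm wide, 5 mm thick
- clip_right (a joint): right spring clip (case y = -85 mm), angle in rad: 0 snapped shut, upright on the case's front with its claw over the lid's ledge, locking the lid; grows as its top swings out to the robot; stop at 0.6. Over-centre spring: past about 0.22 rad it throws itself open to its stop and stays there. Steel plate 44 mm wide, 5 mm thick
- clip_left_tab (a point): middle of the upper edge of the left clip's finger tab. Shut, it stands 16 mm above the lid's top, just in front of the lid's edge (case x = -104 mm), leaning a little to the robot: it can be hooked from behind, over the lid, and takes about 4 N to pull off
- clip_right_tab (a point): the same on the right clip
- clip_left_pin (a point): hinge pin of the left clip, 20 mm above the bench, 7 mm before the case's front, axis along case y; the tab's edge is 74 mm from it (76 mm above the bench when open, rising to 93 as it shuts). Pushing the tab towards the case, resistance peaks at about 12 N near 0.55 rad, then falls, and below 0.22 rad the clip snaps home; let go sooner, it springs open again
- clip_right_pin (a point): the same on the right clip
- handpiece1: rotary handpiece: bare metal, 140 mm long, 160 g; origin on its axis at mid-length, x to its chuck. Barrel 24 mm square with bevelled corners from x = -50 to +30 mm (dark ribs -18 to +24), round taper to a 12 mm chuck at +70, 17 mm boss to -70. Axis 12 mm above what it lies on. On the bench at the start, or absent (None)
- handpiece2: rotary handpiece: bare metal, 140 mm long, 160 g; origin on its axis at mid-length, x to its chuck. Barrel 24 mm square with bevelled corners from x = -50 to +30 mm (dark ribs -18 to +24), round taper to a 12 mm chuck at +70, 17 mm boss to -70. Axis 12 mm above what it lies on. On the bench at the start, or absent (None)
- handpiece3: rotary handpiece: bare metal, 140 mm long, 160 g; origin on its axis at mid-length, x to its chuck. Barrel 24 mm square with bevelled corners from x = -50 to +30 mm (dark ribs -18 to +24), round taper to a 12 mm chuck at +70, 17 mm boss to -70. Axis 12 mm above what it lies on. On the bench at the start, or absent (None)
- stowed1: rotary handpiece: bare metal, 140 mm long, 160 g; origin on its axis at mid-length, x to its chuck. Barrel 24 mm square with bevelled corners from x = -50 to +30 mm (dark ribs -18 to +24), round taper to a 12 mm chuck at +70, 17 mm boss to -70. Axis 12 mm above what it lies on. Lies in lane 1 at the start, or is absent (None)
- stowed2: rotary handpiece: bare metal, 140 mm long, 160 g; origin on its axis at mid-length, x to its chuck. Barrel 24 mm square with bevelled corners from x = -50 to +30 mm (dark ribs -18 to +24), round taper to a 12 mm chuck at +70, 17 mm boss to -70. Axis 12 mm above what it lies on. Lies in lane 3 at the start, or is absent (None)
- calipers: digital calipers lying flat, 180 mm long, to be left alone; origin under the beam
- bench_brush: flat wooden bench brush, 160 mm long, to be left alone; origin under its middle
- soldering_brick: brick 110 x 70 x 30 mm, to be left alone; origin under its middle
- cream_pot: white pot with steel lid, 64 mm wide, 55 mm high, to be left alone; origin under it
- flux_jar: glass jar, 56 mm wide, 70 mm high, to be left alone; origin under it
- scrap_bowl: steel bowl 100 mm wide, 35 mm high, to be left alone; origin under it
- flat_file: flat file with wooden handle, 195 mm long, to be left alone; origin under it
- lane1 (a point): middle of lane 1 (case y = -87 mm), on the foam bed; lanes 2, 3, 4 are alike, 58 mm apart. Lanes run along the case's x, 34 mm wide between foam teeth 14 mm high (at 33 to 55 mm before and behind this point; room for fingers between the rows). A handpiece lying in a lane has its axis 12 mm above this point, 34 mm above the bench
Things that resemble listed ones, but are neither listed nor needed, are in the scene too. Leave any brown or red look-alike of the handpiece2 alone.

How it is judged (in metres and radians):
On the way, in this order (a step that is already met when the one before it is completed fails the run):
1. both clips are swung free while the lid is still shut (value of joint each of clip_left, clip_right above 0.4 rad and value of joint lid below 0.1 rad), for 0.2 s.
2. the lid stands upright (over 1.35 rad) (value of joint lid above 1.35 rad), for 0.2 s.
3. every handpiece lies in a lane of the open case, let go (z of handpiece1 in the frame of case between 0.028 and 0.04 m and x of handpiece1 in the frame of case between -0.02 and 0.02 m and y of handpiece1 in the frame of case between -0.105 and 0.105 m and angle between the x axis of each of handpiece1, handpiece2, handpiece3, stowed1, stowed2 and the x axis of case, either way round below 0.15 rad and linear speed of each of handpiece1, handpiece2, handpiece3, stowed1, stowed2 below 0.03 m/s and contact force between the fingers and handpiece1 below 0.1 N and z of handpiece2 in the frame of case between 0.028 and 0.04 m and x of handpiece2 in the frame of case between -0.02 and 0.02 m and y of handpiece2 in the frame of case between -0.105 and 0.105 m and contact force between the fingers and handpiece2 below 0.1 N and z of handpiece3 in the frame of case between 0.028 and 0.04 m and x of handpiece3 in the frame of case between -0.02 and 0.02 m and y of handpiece3 in the frame of case between -0.105 and 0.105 m and contact force between the fingers and handpiece3 below 0.1 N and z of stowed1 in the frame of case between 0.028 and 0.04 m and x of stowed1 in the frame of case between -0.02 and 0.02 m and y of stowed1 in the frame of case between -0.104 and -0.07 m and contact force between the fingers and stowed1 below 0.1 N and z of stowed2 in the frame of case between 0.028 and 0.04 m and x of stowed2 in the frame of case between -0.02 and 0.02 m and y of stowed2 in the frame of case between 0.012 and 0.046 m and contact force between the fingers and stowed2 below 0.1 N and value of joint lid above 1 rad), for 0.2 s.
4. the lid is fully shut again (value of joint lid below 0.03 rad), for 0.2 s.
5. both clips have snapped home over the shut lid (value of joint each of clip_left, clip_right below 0.06 rad and value of joint lid below 0.03 rad), for 0.2 s.
At the end, for the whole second after the job is handed in: All handpieces present lie still, flat on the foam in lanes (axis 28 to 40 mm above the bench, within 20 mm of the lane's middle lengthwise and 0.15 rad of its direction), the one already stowed in its own lane; lid shut (under 0.03 rad), both clips snapped shut (under 0.06 rad) (all of step 5 and z of handpiece1 in the frame of case between 0.028 and 0.04 m and x of handpiece1 in the frame of case between -0.02 and 0.02 m and y of handpiece1 in the frame of case between -0.105 and 0.105 m and angle between the x axis of each of handpiece1, handpiece2, handpiece3, stowed1, stowed2 and the x axis of case, either way round below 0.15 rad and linear speed of each of handpiece1, handpiece2, handpiece3, stowed1, stowed2 below 0.03 m/s and z of handpiece2 in the frame of case between 0.028 and 0.04 m and x of handpiece2 in the frame of case between -0.02 and 0.02 m and y of handpiece2 in the frame of case between -0.105 and 0.105 m and z of handpiece3 in the frame of case between 0.028 and 0.04 m and x of handpiece3 in the frame of case between -0.02 and 0.02 m and y of handpiece3 in the frame of case between -0.105 and 0.105 m and z of stowed1 in the frame of case between 0.028 and 0.04 m and x of stowed1 in the frame of case between -0.02 and 0.02 m and y of stowed1 in the frame of case between -0.104 and -0.07 m and z of stowed2 in the frame of case between 0.028 and 0.04 m and x of stowed2 in the frame of case between -0.02 and 0.02 m and y of stowed2 in the frame of case between 0.012 and 0.046 m); the robot touches nothing.
It fails at once if a bystander is shifted by more than 60 mm (distance of any of calipers, bench_brush, soldering_brick, cream_pot, flux_jar, scrap_bowl, flat_file from where it was at the start of the episode above 0.06 m).
It fails at once if the lid is slammed (faster than 2 rad/s in the last 0.15 rad) (value of joint lid below 0.15 rad and velocity of joint lid below -2 rad/s).
Of handpiece1, handpiece2, handpiece3 only 2 to 3 are there at a start; the rules pass over those that are not, and their reading is None.
Of stowed1, stowed2 only 1 to 1 are there at a start; the rules pass over those that are not, and their reading is None.
At some moment in a run one of handpiece1, handpiece2, handpiece3 may be knocked a few centimetres aside while the robot is not near it.
Once in a run the grip may slacken for a moment while it holds something.
It also fails if it takes over 208 s, if anything falls off the work surface, if the arm or the gripper's body presses on something with over 40 N, if the wrist force passes 120 N, or if a joint passes its speed limit or range.

ROBOT

A 6-joint arm with a two-finger parallel gripper is mounted at the origin on the work surface. World frame = base frame: x ahead of the robot, y to its left, z up, the work surface at z = 0. Lengths are in mm, angles in rad, forces in N, time in s.
With the tool pointing down it reaches from about 250 to 800 mm from the base axis. Payload 3.9 kg.
Tool frame: the origin (TCP) lies between the finger pads; the fingertips stand 8 mm ahead of it and the grasp point (between the pads) lies 11 mm behind it; z points along the fingers, y is the line along which they close (so a half turn about z gives the same grasp; the last joint's range is limited). The gripper opens to 85 mm and grips with 20 to 120 N. Pads are 22 mm wide; open, the fingers measure 114 mm over their backs; the gripper's body (76 mm by 85 mm) begins 54 mm behind the grasp point. The pads swing forward as they close: fully open they stand 13 mm farther back than shut.
Start: joints at [1.331, 0.26, -0.138, 1.173, 0, 1.571], TCP at [124.688, 509.969, 239.304] pointing down, gripper open.
Joint ranges: [-2.78, 2.78], [-0.83, 1.72], [-1.28, 1.37], [-1.9, 2.12], [-1.57, 1.48], [-3.14, 3.14]. Speed limits (rad/s): [2.57, 2.57, 3.14, 3.14, 3.14, 3.14].

INTERFACE

Orientations are given as [roll, pitch, yaw] about the fixed x, y, z axes, in that order (R = Rz(yaw) Ry(pitch) Rx(roll)).
In Python, from cell import sense, grab_frame, calibration, finish_job, trace, mark_of gives the robot as it stands.
- The arm moves only by the shell command python3 -m creep 'ROWS'. ROWS is JSON, a list that holds one entry, the list of rows, each a list of 7 numbers: the turn, a rotation vector about the tool's x, y, z in units of 0.1 rad (1.0 is 0.1 rad), then the shift along the tool's x, y, z in units of 2 cm (1.0 is 2 cm), then the opening, from -1 (shut) to 1 (fully open). In form: [[[rx, ry, rz, tx, ty, tz, gripper], ...]]. A call has 1 to 20 rows; each row shifts and turns the commanded pose from where the row before left it, along the tool's axes as they then stand; what a row does not reach is not made up. A row lasts 1/12 s, in which the tool goes at most 41.7 mm and 7.16 degrees, less where a joint would pass 70% of its speed; a pose out of reach is approached as far as the arm can. A call with a number of a shift or a turn outside -1 to 1 is refused whole. A call with a gripper value outside its range is refused whole. The fingers move at their own pace and stop on an object; the grip force is fixed at half the most. Time passes only in rows, so rows that do not move let the fingers close. It gives the time, the measured TCP pose, the force, the opening and the grip force at its end, in the units of the state.
- sense(): the state, without advancing time (a new reading comes with each control period).
- grab_frame(name): name is "scene" or "top" or "wrist"; returns the picture (400x640x3 uint8, blue, green, red); there is no depth.
- calibration(name): a dict with "intrinsics" (3x3 intrinsics, pixels), "k1" (the pictures are not rectified: a ray, as slopes to the right and down, at radius r is drawn at 1 + k1 r^2 times it, then the intrinsics apply), "rvec" (rotation vector, rad) and "tvec" (3), from world to camera coordinates, as OpenCV has them. Camera axes: x right, y down, z forward; pixel columns grow to the right and rows downward; lengths in mm; the calibration is good to about 2 mm. A picture is of the moment at which its call begins: read the wrist's pose just before it. calibration takes no time and is no camera call; for the wrist camera it gives the pose at the moment of the call.
- finish_job(): hands the job in; it is judged then, once.
Trained networks look in the newest picture that a camera, given by its name, has taken for a name from the list of things; names that differ only in an ending like _2 or _b are one class to them, and where a whole thing is asked for, a point or a joint stands for the part that bears it (a point fixed in the world has none). Each returns a list of dicts, best first, with "p" (0 to 1); they miss things now and then, are a little off and sometimes report something else, mostly with a low value. They report only what shows in the picture. A call takes as long as a camera call. They do not tell look-alikes from the thing itself.
- trace(camera, thing): "pixels" (400x640 bool, what is visible of it) and "rect" ([left, top, right, bottom] in pixels, round what is visible of it).
- mark_of(camera, thing): "location" ([column, row] in pixels: a listed point, or the origin of a listed thing).
The state is a dict: "time": time; "qpos": joint angles; "qd": joint speeds; "joint_efforts": joint torques, N m; "tcp_pos": TCP position; "tcp_rot": TCP orientation; "force": force on the tool from outside, world axes, zero at the start; "ft_torque": the same for the moment, N m; "grip_width": finger opening in mm; "finger_force": force on a finger pad.
Only numpy, scipy, OpenCV 4.12 (cv2) and the standard library are available. Lean on these libraries where they do the work, as an engineer would, in place of code of your own. Each camera call takes 0.05 s, during which the arm holds its last target. There are 200 camera calls.

## Working session

There is one attempt and no reset: what is moved stays moved. The work goes in short steps, Python scripts to look and compute and a shell command to move; the robot and the scene stay as the last step left them, time stands still between calls to the robot, and variables do not carry over. Pictures are saved under pics/ and viewed, at most 14 in all, crops included, and the job is handed in when it is done.

```bash
ls; mkdir -p pics; python3 - <<'E'
from cell import *
import cv2
s=sense();print({k:s[k] for k in('time','tcp_pos','tcp_rot','grip_width','force')})
for c in('scene','top'):
    cv2.imwrite(f'pics/{c}0.png',grab_frame(c))
    k=calibration(c);print(c,k)
    for t in ['case','clip_left_tab','clip_right_tab','clip_left_pin','clip_right_pin','lid_grip','lid_hinge','handpiece1','calipers','bench_brush','soldering_brick','cream_pot','flux_jar','scrap_bowl','flat_file']:
        print(c,t,[([round(float(v)) for v in m['location']],round(float(m['p']),2)) for m in mark_of(c,t)])
E
```

```text
pics
{'time': 0.0, 'tcp_pos': array([124.53282532, 509.33496009, 238.45624441]), 'tcp_rot': array([-3.13964055e+00, -2.44984357e-06,  2.90175873e+00]), 'grip_width': 85.31143874276572, 'force': array([-0.74456448, -0.4758268 , -0.09106029])}
scene {'intrinsics': array([[482.80824761,   0.        , 319.63300949],
       [  0.        , 482.80824761, 199.73674256],
       [  0.        ,   0.        ,   1.        ]]), 'k1': -0.12670964883759606, 'rvec': array([ 1.30947654,  2.26806545, -0.88767044]), 'tvec': array([ 226.33589037, -256.30025983, 1905.26913103])}
scene case [([308, 234], 0.66)]
scene clip_left_tab [([347, 202], 0.45)]
scene clip_right_tab [([296, 185], 0.55)]
scene clip_left_pin [([418, 234], 0.37)]
scene clip_right_pin []
scene lid_grip [([323, 199], 0.65), ([418, 234], 0.17)]
scene lid_hinge [([294, 245], 0.92), ([432, 312], 0.32)]
scene handpiece1 [([420, 236], 0.89), ([471, 218], 0.79), ([407, 198], 0.64), ([238, 168], 0.59)]
scene calipers [([211, 189], 0.82)]
scene bench_brush [([422, 264], 0.59)]
scene soldering_brick [([205, 229], 0.73)]
scene cream_pot [([360, 306
[... 525 characters left out ...]
tab [([287, 200], 0.51)]
top clip_right_tab [([338, 195], 0.46), ([286, 199], 0.25)]
top clip_left_pin [([292, 201], 0.59), ([342, 202], 0.32)]
top clip_right_pin [([340, 200], 0.44)]
top lid_grip [([318, 205], 0.57)]
top lid_hinge [([430, 177], 0.65), ([478, 200], 0.64), ([314, 146], 0.61)]
top handpiece1 [([180, 277], 0.83), ([220, 225], 0.82), ([221, 177], 0.75), ([247, 259], 0.72), ([423, 211], 0.62)]
top calipers [([428, 176], 0.78), ([312, 146], 0.74)]
top bench_brush [([204, 200], 0.63)]
top soldering_brick [([402, 135], 0.84)]
top cream_pot [([237, 139], 0.59), ([314, 178], 0.29)]
top flux_jar [([183, 159], 0.86)]
top scrap_bowl [([473, 202], 0.65)]
top flat_file [([161, 221], 0.78)]
```

```bash
python3 - <<'E'
import cv2
a=cv2.imread('pics/top0.png')[90:310,120:520];cv2.imwrite('pics/top0c.png',cv2.resize(a,(800,440),interpolation=cv2.INTER_CUBIC))
a=cv2.imread('pics/scene0.png')[120:340,140:540];cv2.imwrite('pics/scene0c.png',cv2.resize(a,(800,440),interpolation=cv2.INTER_CUBIC))
E
```

```text
(no output)
```

View pics/top0c.png

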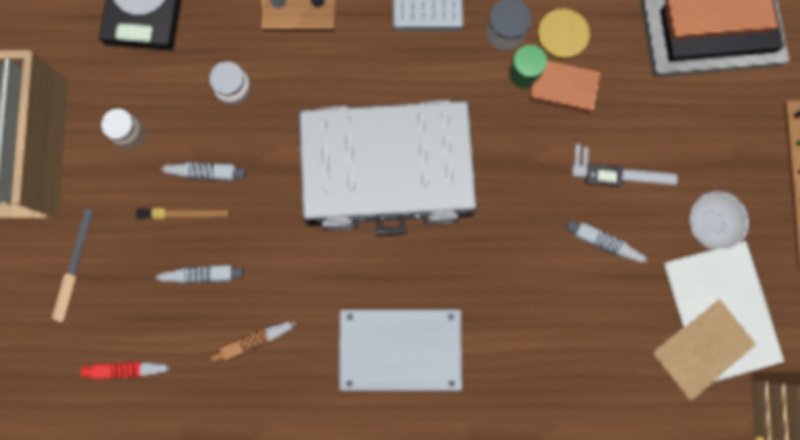

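View pics/scene0c.png

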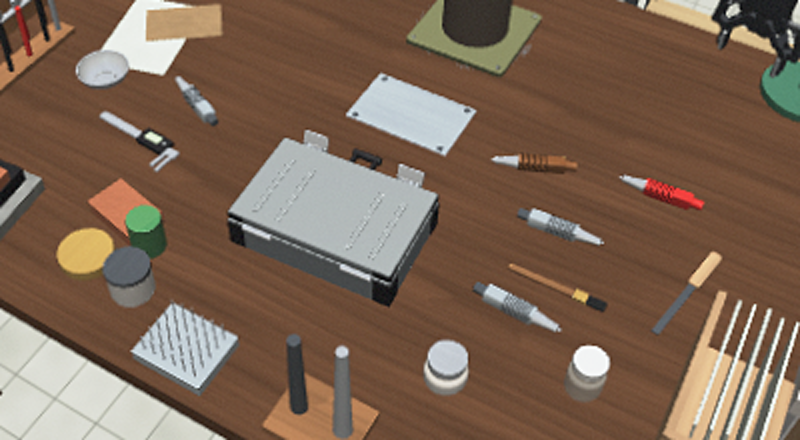

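Top view (full-image pixels): the metal handpieces lie at (220,177), (220,226) and (423,211). Look-alikes to leave are brown at (247,259) and red at (180,277). The case is at (313,170), with clip tabs near (288,200) and (341,197) and the handle at (316,203).

```bash
cat > h.py <<'E'
from cell import *
import cv2,numpy as np
from scipy.spatial.transform import Rotation as R
from scipy.optimize import least_squares
def cal(c):
    k=calibration(c);return dict(K=np.array(k['intrinsics']),D=np.array([k['k1'],0,0,0,0.]),r=np.array(k['rvec'],float),t=np.array(k['tvec'],float))
def ray(k,px):
    p=cv2.undistortPoints(np.array([[px]],float),k['K'],k['D'])[0,0]
    Rm=cv2.Rodrigues(k['r'])[0];return -Rm.T@k['t'],Rm.T@np.array([p[0],p[1],1.])
def onz(k,px,z):
    o,d=ray(k,px);return o+d*(z-o[2])/d[2]
def proj(k,P): return cv2.projectPoints(np.array(P,float).reshape(-1,3),k['r'],k['t'],k['K'],k['D'])[0][:,0]
def tri(obs):
    A=np.zeros((3,3));b=np.zeros(3)
    for k,px in obs:
        o,d=ray(k,px);d=d/np.linalg.norm(d);M=np.eye(3)-np.outer(d,d);A+=M;b+=M@o
    P=np.linalg.solve(A,b);return P,[np.round(proj(k,P)[0]-px,1) for k,px in obs]
def toolR(): return R.from_euler('xyz',sense()['tcp_rot'])
def go(target,yaw=None,pos=None,rot=None):
    """units for rows: shift (20mm units) in tool axes, turn (0.1rad) to reach target pos & pointing down with yaw"""
    s=sense();r=R.from_euler('xyz',s['tcp_rot']);p=np.array(s['tcp_pos'])
    d=r.inv().apply(np.array(target)-p)/20
    if yaw is not None: rt=R.from_euler('xyz',[np.pi,0,yaw]); print('turn',np.round((r.inv()*rt).as_rotvec()*10,2))
    print('shift units',np.round(d,2))
def st():
    s=sense();print(round(s['time'],2),np.round(s['tcp_pos'],1),np.round(s['tcp_rot'],3),'F',np.round(s['force'],1),'w',round(s['grip_width'],1),'g',round(float(np.max(s['finger_force'])),1),'q',np.round(s['qpos'],2))
E
python3 - <<'E'
from h import *
T=cal('top');S=cal('scene')
C=lambda p:(p[0]/2+120,p[1]/2+90)
for n,p in dict(fl=(303,218),fr=(475,208),br=(468,101),bl=(300,110)).items(): print(n,onz(T,C(p),77).round())
for n,p in dict(h1=(220,177),h2=(220,226),h3=(423,211)).items(): print(n,onz(T,p,12).round())
print('ends', [onz(T,C(p),12).round() for p in [(164,170),(243,174),(158,276),(242,272),(570,227),(645,261)]])
for n,a,b in [('ctl',(287,200),(347,202)),('ctr',(338,195),(296,185)),('grip',(318,205),(323,199)),('h1',(220,177),(420,271-0)),('h2',(220,226),(420,236)),('h3',(423,211),(238,168))]:
    print(n,*[x for x in tri([(T,a),(S,b)])])
k=calibration('wrist');print(k)
kk=cal('wrist');s=sense();o,_=ray(kk,(320,200));r=toolR()
print('cam in tool',r.inv().apply(o-s['tcp_pos']),(R.from_rotvec(kk['r'])*r).as_matrix().round(3))
go([430,0,380],0)
E
```

```text
fl [479. 157.  77.]
fr [ 495. -120.   77.]
br [ 674. -111.   77.]
bl [660. 166.  77.]
h1 [567. 345.  12.]
h2 [398. 338.  12.]
h3 [ 448. -347.   12.]
ends [array([574., 408.,  12.]), array([566., 271.,  12.]), array([391., 410.,  12.]), array([398., 267.,  12.]), array([ 473., -287.,   12.]), array([ 415., -412.,   12.])]
ctl [470.95098425 105.72194151 107.12856037] [array([-0.3,  0.1]), array([-0.3, -0. ])]
ctr [489.24517256 -61.17249845 112.44149851] [array([ 2., -1.]), array([2.2, 0.3])]
grip [460.40910755  11.08761945  60.65204871] [array([-1. ,  0.5]), array([-1.1, -0.1])]
h1 [554.23669358 369.18149552  24.7071172 ] [array([-8.1,  2.8]), array([-9.7, -0.1])]
h2 [398.37069959 340.7011982    5.26760542] [array([-0.1,  0.1]), array([-0.2,  0. ])]
h3 [ 446.74079738 -345.22954331   19.81726264] [array([ 0.1, -0. ]), array([0.1, 0. ])]
{'intrinsics': array([[357.38572679,   0.        , 322.27731931],
       [  0.        , 357.38572679, 200.72809944],
       [  0.        ,   0.        ,   1.        ]]), 'k1': -0.019597260263759513, 'rvec': array([-2.28580176, -1.79427346, -0.25680175]), 'tvec': array([-523.25222871,  -36.9191754 ,  378.91598636])}
cam in tool [  71.09172406   -1.49640208 -134.40153837] [[-0.     1.     0.001]
 [-0.96   0.    -0.281]
 [-0.281 -0.001  0.96 ]]
turn [-0.    0.   29.02]
shift units [-20.89 -21.14  -7.04]
```

```bash
python3 - <<'E'
from h import *
go([560,60,270],0.052)
E
```

```text
turn [-0.   0.  28.5]
shift units [-26.49 -16.68  -1.54]
```

```bash
python3 -m creep '[[[0,0,0,-1,-0.63,-0.15,-1],[0,0,0,-1,-0.63,-0.15,-1],[0,0,0,-1,-0.63,-0.15,-1],[0,0,0,-1,-0.63,-0.15,-1],[0,0,0,-1,-0.63,-0.15,-1],[0,0,0,-1,-0.63,-0.15,-1],[0,0,0,-1,-0.63,-0.15,-1],[0,0,0,-1,-0.63,-0.15,-1],[0,0,0,-1,-0.63,-0.15,-1],[0,0,0,-1,-0.63,-0.15,-1],[0,0,0,-1,-0.63,0,-1],[0,0,0,-1,-0.63,0,-1],[0,0,0,-1,-0.63,0,-1],[0,0,0,-1,-0.63,0,-1],[0,0,0,-1,-0.63,0,-1],[0,0,0,-1,-0.63,0,-1],[0,0,0,-1,-0.63,0,-1],[0,0,0,-1,-0.63,0,-1],[0,0,0,-1,-0.63,0,-1],[0,0,0,-1,-0.63,0,-1]]]'
python3 -m creep '[[[0,0,0,-1,-0.63,0,-1],[0,0,0,-1,-0.63,0,-1],[0,0,0,-1,-0.63,0,-1],[0,0,0,-1,-0.63,0,-1],[0,0,0,-1,-0.63,0,-1],[0,0,0,-1,-0.63,0,-1],[0,0,1,0,0,0,-1],[0,0,1,0,0,0,-1],[0,0,1,0,0,0,-1],[0,0,1,0,0,0,-1],[0,0,1,0,0,0,-1],[0,0,1,0,0,0,-1],[0,0,1,0,0,0,-1],[0,0,1,0,0,0,-1],[0,0,1,0,0,0,-1],[0,0,1,0,0,0,-1],[0,0,1,0,0,0,-1],[0,0,1,0,0,0,-1],[0,0,1,0,0,0,-1],[0,0,1,0,0,0,-1]]]'
python3 -m creep '[[[0,0,1,0,0,0,-1],[0,0,1,0,0,0,-1],[0,0,1,0,0,0,-1],[0,0,1,0,0,0,-1],[0,0,1,0,0,0,-1],[0,0,1,0,0,0,-1],[0,0,1,0,0,0,-1],[0,0,1,0,0,0,-1],[0,0,1,0,0,0,-1],[0,0,1,0,0,0,-1],[0,0,1,0,0,0,-1],[0,0,1,0,0,0,-1],[0,0,1,0,0,0,-1],[0,0,1,0,0,0,-1],[0,0,0.5,0,0,0,-1],[0,0,0,0,0,0,-1]]]'
python3 - <<'E'
from h import *
st();f=grab_frame('wrist');cv2.imwrite('pics/w1.png',f);k=cal('wrist');np.save('w1.npy',k)
for t in ['case','clip_left_tab','clip_right_tab','clip_left_pin','clip_right_pin','lid_grip','lid_hinge']:
    print(t,[([round(float(v)) for v in m['location']],round(float(m['p']),2)) for m in mark_of('wrist',t)])
E
```

```text
time: 3.27
tcp_pos: [454.1, 169.2, 269.4]
tcp_rot: [3.141, 0.0, 2.902]
force: [0.2, -0.4, 0.7]
grip_width: -0.4
finger_force: 0.0
time: 4.93
tcp_pos: [552.0, 68.3, 269.3]
tcp_rot: [-3.142, -0.0, 1.497]
force: [-0.1, -0.5, -0.2]
grip_width: 0.1
finger_force: 0.0
time: 6.27
tcp_pos: [553.8, 47.9, 269.3]
tcp_rot: [-3.127, 0.0, 0.079]
force: [0.0, -0.3, -0.5]
grip_width: 0.3
finger_force: 0.0
6.27 [553.8  47.9 269.3] [-3.127  0.     0.079] F [ 0.  -0.3 -0.5] w 0.3 g 0.0 q [0.08 0.3  0.   1.27 0.01 3.14]
case [([351, 141], 0.89), ([30, 182], 0.19)]
clip_left_tab [([263, 259], 0.62), ([362, 47], 0.17)]
clip_right_tab [([439, 266], 0.84)]
clip_left_pin []
clip_right_pin []
lid_grip [([349, 264], 0.95), ([29, 185], 0.46)]
lid_hinge [([360, 49], 0.58)]
```

View pics/w1.png

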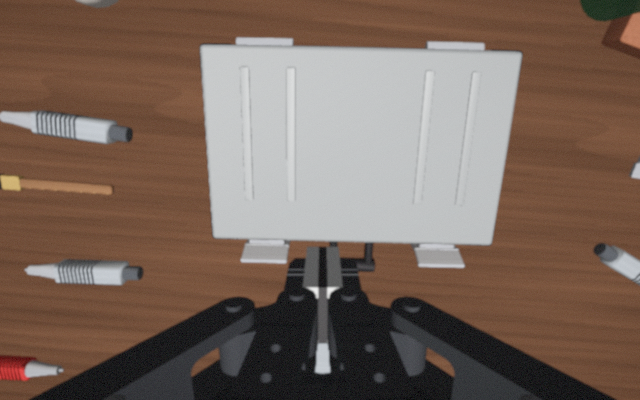

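```bash
python3 -m creep '[[[0,0,-1,0,0,0,-1],[0,0,-1,0,0,0,-1],[0,0,-1,0,0,0,-1],[0,0,-1,0,0,0,-1],[0,0,-1,0,0,0,-1],[0,0,-1,0,0,0,-1],[0,0,-1,0,0,0,-1],[0,0,-1,0,0,0,-1],[0,0,-1,0,0,0,-1],[0,0,-1,0,0,0,-1],[0,0,-1,0,0,0,-1],[0,0,-1,0,0,0,-1],[0,0,-1,0,0,0,-1],[0,0,-1,0,0,0,-1],[0,0,-1,0,0,0,-1],[0,0,-1,0,0,0,-1]]]'
python3 -m creep '[[[0,0,-1,0,0,0,-1],[0,0,-1,0,0,0,-1],[0,0,-1,0,0,0,-1],[0,0,-1,0,0,0,-1],[0,0,-1,0,0,0,-1],[0,0,-1,0,0,0,-1],[0,0,-1,0,0,0,-1],[0,0,-1,0,0,0,-1],[0,0,-1,0,0,0,-1],[0,0,-1,0,0,0,-1],[0,0,-1,0,0,0,-1],[0,0,-1,0,0,0,-1],[0,0,-1,0,0,0,-1],[0,0,-1,0,0,0,-1],[0,0,-1,0,0,0,-1],[0,0,0,0,0,0,-1]]]'
python3 - <<'E'
from h import *
st();f=grab_frame('wrist');cv2.imwrite('pics/w2.png',f);k=cal('wrist');np.save('w2.npy',k)
for t in ['case','clip_left_tab','clip_right_tab','lid_grip','lid_hinge']:
    print(t,[([round(float(v)) for v in m['location']],round(float(m['p']),2)) for m in mark_of('wrist',t)])
go([520,23,270],np.pi+.052)
E
```

```text
time: 8.0
tcp_pos: [553.6, 49.8, 269.3]
tcp_rot: [3.141, -0.016, 1.687]
force: [0.2, 0.7, 0.1]
grip_width: 0.2
finger_force: 0.0
time: 9.33
tcp_pos: [553.6, 49.8, 269.3]
tcp_rot: [3.126, -0.001, -3.1]
force: [-0.1, -0.2, 0.0]
grip_width: -0.0
finger_force: 0.0
9.33 [553.6  49.8 269.3] [ 3.126e+00 -1.000e-03 -3.100e+00] F [-0.1 -0.2  0. ] w -0.0 g 0.0 q [0.08 0.3  0.   1.27 0.02 0.04]
case [([292, 181], 0.8), ([501, 302], 0.56)]
clip_left_tab [([384, 81], 0.66)]
clip_right_tab [([176, 87], 0.66)]
lid_grip [([285, 70], 0.86)]
lid_hinge [([293, 275], 0.87)]
turn [ 0.16 -0.01 -0.13]
shift units [ 1.73 -1.26 -0.05]
```

View pics/w2.png

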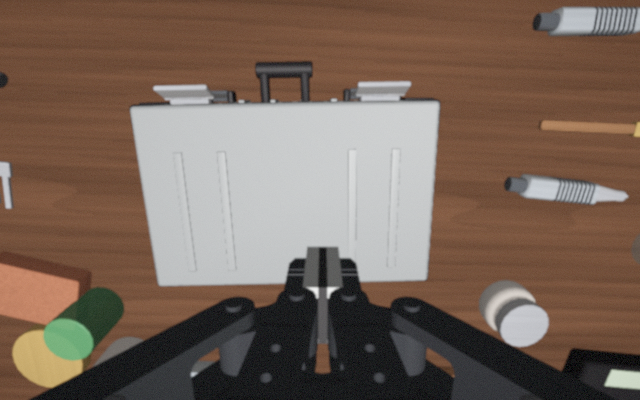

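Wrist views show the lid outline, both tabs and the handle clearly. In w2 the left tab is at (384,83), the right at (183,87), and the handle at (284,69). In w1 they are at (265,262), (440,267) and (347,267).

```bash
python3 - <<'E'
from h import *
a=np.load('w1.npy',allow_pickle=True).item();b=np.load('w2.npy',allow_pickle=True).item()
O=dict(bl=((202,45),(428,281)),br=((520,52),(158,286)),fr=((492,244),(133,106)),fl=((213,240),(438,100)),tl=((265,262),(384,83)),tr=((440,267),(182,87)),grip=((347,268),(284,69)))
M=dict(bl=(90,139,77),br=(90,-139,77),fr=(-90,-139,77),fl=(-90,139,77),tl=(-104,85,93),tr=(-104,-85,93),grip=(-118,0,67))
for n,(p,q) in O.items():
    P,e=tri([(a,p),(b,q)]);print(n,P.round(1),e)
def W(v,m): c,s=np.cos(v[2]),np.sin(v[2]);return np.array([v[0]+c*m[0]-s*m[1],v[1]+s*m[0]+c*m[1],m[2]])
def res(v): return np.concatenate([np.concatenate([proj(a,W(v,M[n]))[0]-O[n][0],proj(b,W(v,M[n]))[0]-O[n][1]]) for n in O])
r=least_squares(res,[577,23,.05],loss='soft_l1');print(r.x,res(r.x).reshape(-1,4).round(1))
for n in ('tl','tr','grip'):print(n,W(r.x,M[n]))
go(W(r.x,(-80,85,140)),np.pi+r.x[2])
E
```

```text
bl [658.2 161.6  79.7] [array([-1.4, -0.1]), array([-1.1, -0.1])]
br [ 675.1 -112.    74. ] [array([2.1, 0. ]), array([ 1.7, -0.3])]
fr [ 496.5 -123.6   70.4] [array([-1.9, -0.3]), array([-2.1,  0.1])]
fl [481.1 151.   80.1] [array([ 0.9, -0.1]), array([1.1, 0. ])]
tl [469.5  98.   95.7] [array([-0.4,  0. ]), array([-0.5,  0. ])]
tr [478.8 -67.7  95.7] [array([-0.4, -0.1]), array([-0.5,  0. ])]
grip [460.5  16.1  76.7] [array([1.5, 0.1]), array([1.8, 0. ])]
[5.77453146e+02 2.06935589e+01 5.69212096e-02] [[-3.7 -1.4  0.8 -0.3]
 [ 5.  -0.4 -0.5  1.2]
 [ 0.4  3.2 -5.5 -0.8]
 [-1.5 -0.3  3.8 -1.5]
 [-1.6 -0.7  0.9 -0.7]
 [ 1.1 -0.9 -2.2 -0.4]
 [ 2.9 -3.2  0.4 -0.3]]
tl [468.78589168  99.63928547  93.        ]
tr [478.45727275 -70.08538683  93.        ]
grip [459.64425626  13.98048264  67.        ]
turn [ 0.16 -0.01 -0.18]
shift units [2.94 2.59 6.51]
```

```bash
python3 -m creep '[[[0.16,0,-0.18,0.33,0.29,1,-1],[0,0,0,0.33,0.29,1,-1],[0,0,0,0.33,0.29,1,-1],[0,0,0,0.33,0.29,1,-1],[0,0,0,0.33,0.29,1,-1],[0,0,0,0.33,0.29,0.8,-1],[0,0,0,0.33,0.28,0.7,-1],[0,0,0,0.33,0.28,0.5,-1],[0,0,0,0.3,0.28,0,-1],[0,0,0,0,0,0,-1],[0,0,0,0,0,0,-1]]]'
python3 - <<'E'
from h import *
c=np.cos(.057);s=np.sin(.057)
go([577.5-80*c-85*s,20.7-80*s+85*c,90],np.pi+.057);st()
E
```

```text
time: 10.55
tcp_pos: [492.5, 98.3, 130.2]
tcp_rot: [-3.141, 0.0, -3.084]
force: [0.7, -0.5, 0.6]
grip_width: -0.5
finger_force: 0.0
turn [-0.    0.    0.01]
shift units [-0.02  0.14  2.01]
10.55 [492.5  98.3 130.2] [-3.141  0.    -3.084] F [ 0.7 -0.5  0.6] w -0.5 g 0.0 q [ 0.2   0.3  -0.39  0.88 -0.    0.14]
```

```bash
python3 -m creep '[[[0,0,0,0,0.14,0.6,-1],[0,0,0,0,0,0.6,-1],[0,0,0,0,0,0.4,-1],[0,0,0,0,0,0.4,-1],[0,0,0,0,0,0,-1],[0,0,0,0,0,0,-1]]]'
python3 -m creep '[[[0,0,0,0.25,0,0,-1],[0,0,0,0.25,0,0,-1],[0,0,0,0.25,0,0,-1],[0,0,0,0.25,0,0,-1]]]'
python3 -m creep '[[[0,0,0,0.25,0,0,-1],[0,0,0,0.25,0,0,-1],[0,0,0,0.25,0,0,-1],[0,0,0,0.25,0,0,-1],[0,0,0,0,0,0,-1],[0,0,0,0,0,0,-1]]]'
```

```text
time: 11.05
tcp_pos: [491.9, 100.6, 89.4]
tcp_rot: [-3.141, -0.001, -3.084]
force: [-0.2, 1.4, -0.3]
grip_width: 0.3
finger_force: 0.0
time: 11.38
tcp_pos: [473.0, 99.8, 90.3]
tcp_rot: [3.141, 0.003, -3.084]
force: [2.0, -0.1, -0.9]
grip_width: -0.0
finger_force: 1.0
time: 11.88
tcp_pos: [451.1, 98.4, 89.4]
tcp_rot: [-3.141, -0.002, -3.084]
force: [-0.5, 0.4, -0.4]
grip_width: -0.2
finger_force: 0.0
```

```bash
python3 -m creep '[[[0,0,0,0,0,-1,-1],[0,0,0,0,0,-1,-1],[0,0,0,-0.3,-1,-0.4,-1],[0,0,0,-0.3,-1,0,-1],[0,0,0,-0.3,-1,0,-1],[0,0,0,-0.3,-1,0,-1],[0,0,0,-0.3,-1,0,-1],[0,0,0,-0.3,-1,0,-1],[0,0,0,-0.2,-1,0,-1],[0,0,0,0,-1,0,-1],[0,0,0,0,-0.5,0,-1],[0,0,0,0,0,0,-1],[0,0,0,0,0,0,-1]]]'
python3 - <<'E'
from h import *
c=np.cos(.057);s=np.sin(.057)
go([577.5-80*c+85*s,20.7-80*s-85*c,90],np.pi+.057);st()
grab_frame('scene');print([(m['rect'],m['p']) for m in trace('scene','clip_left')],[(m['location'],m['p']) for m in mark_of('scene','clip_left_tab')])
grab_frame('top');T=cal('top');print([(m['location'],m['p'],onz(T,m['location'],76).round()) for m in mark_of('top','clip_left_tab')])
E
```

```text
time: 12.97
tcp_pos: [501.4, -68.8, 137.3]
tcp_rot: [3.141, -0.001, -3.085]
force: [0.3, -0.5, -0.3]
grip_width: -0.1
finger_force: 0.0
turn [ 0.01 -0.01 -0.  ]
shift units [-0.05 -0.    2.37]
12.97 [501.4 -68.8 137.3] [ 3.141e+00 -1.000e-03 -3.085e+00] F [ 0.3 -0.5 -0.3] w -0.1 g 0.0 q [-0.14  0.3  -0.37  0.91  0.   -0.19]
[([341.3, 201.3, 356.4, 217.9], 0.51)] [([351.9, 198.3], 0.61)]
[([287.2, 210.6], 0.68, array([442., 107.,  76.]))]
```

```bash
python3 -m creep '[[[0,0,0,-0.05,0,1,-1],[0,0,0,0,0,0.6,-1],[0,0,0,0,0,0.4,-1],[0,0,0,0,0,0.37,-1],[0,0,0,0,0,0,-1],[0,0,0,0,0,0,-1]]]'
python3 -m creep '[[[0,0,0,0.25,0,0,-1],[0,0,0,0.25,0,0,-1],[0,0,0,0.25,0,0,-1],[0,0,0,0.25,0,0,-1]]]'
python3 -m creep '[[[0,0,0,0.25,0,0,-1],[0,0,0,0.25,0,0,-1],[0,0,0,0.25,0,0,-1],[0,0,0,0.25,0,0,-1],[0,0,0,0,0,0,-1],[0,0,0,0,0,0,-1]]]'
python3 -m creep '[[[0,0,0,0,0,-1,-1],[0,0,0,0,0,-1,-1],[0,0,0,0,1,-0.6,0.5],[0,0,0,0,1,0,0.5],[0,0,0,0,1,0,0.5],[0,0,0,0,1,0,0.5],[0,0,0,0,0.25,0,0.5],[0,0,0,0,0,0,0.5],[0,0,0,0,0,0,0.5]]]'
python3 - <<'E'
from h import *
st();f=grab_frame('wrist');cv2.imwrite('pics/w3.png',f);k=cal('wrist')
c=np.cos(.057);s=np.sin(.057)
for t,z in [('clip_left_tab',76),('clip_right_tab',76),('lid_grip',67)]:
    print(t,[(m['location'],round(float(m['p']),2),onz(k,m['location'],z).round(1)) for m in mark_of('wrist',t)])
go([577.5-118*c,20.7-118*s,58],np.pi+.057)
E
```

```text
time: 13.72
tcp_pos: [502.4, -68.6, 90.0]
tcp_rot: [3.142, -0.001, -3.084]
force: [-0.2, 0.4, -0.4]
grip_width: -0.3
finger_force: 0.0
time: 14.05
tcp_pos: [484.0, -70.2, 91.1]
tcp_rot: [-3.141, 0.003, -3.084]
force: [2.5, 0.5, -0.2]
grip_width: -0.0
finger_force: 1.2
time: 14.55
tcp_pos: [461.8, -71.1, 90.0]
tcp_rot: [3.142, -0.002, -3.084]
force: [0.2, 0.4, -0.5]
grip_width: 0.2
finger_force: 0.0
time: 15.3
tcp_pos: [457.9, 13.5, 142.0]
tcp_rot: [-3.141, -0.001, -3.083]
force: [0.1, -0.8, -0.1]
grip_width: 63.9
finger_force: 0.0
15.3 [457.9  13.5 142. ] [-3.141e+00 -1.000e-03 -3.083e+00] F [ 0.1 -0.8 -0.1] w 63.9 g 0.0 q [ 0.03  0.22 -0.47  0.89 -0.   -0.03]
clip_left_tab [([472.3, 179.9], 0.69, array([427.6,  96.3,  76. ]))]
clip_right_tab [([177.2, 183.0], 0.9, array([439.3, -73.6,  76. ])), ([215.8, 227.9], 0.49, array([465.7, -52. ,  76. ]))]
lid_grip [([327.3, 219.2], 0.81, array([459.4,  14.7,  67. ]))]
turn [-0.   -0.01 -0.01]
shift units [-0.1   0.05  4.2 ]
```

View pics/w3.png

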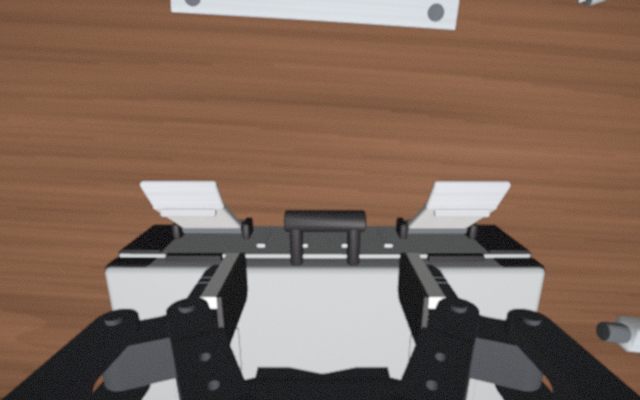

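```bash
python3 -m creep '[[[0,0,0,-0.08,0.05,1,0.5],[0,0,0,0,0,1,0.5],[0,0,0,0,0,1,0.5],[0,0,0,0,0,0.8,0.5],[0,0,0,0,0,0.5,0.5],[0,0,0,0,0,0,0.5],[0,0,0,0,0,0,-1],[0,0,0,0,0,0,-1],[0,0,0,0,0,0,-1],[0,0,0,0,0,0,-1],[0,0,0,0,0,0,-1],[0,0,0,0,0,0,-1]]]'
python3 - <<'E'
from h import *
st();p=np.array(sense()['tcp_pos'])
# arc: increments per equal angle step
N=22;th=np.linspace(0,1.54,N+1);x=-208*np.cos(th)+10*np.sin(th);z=208*np.sin(th)+10*np.cos(th)
for i in range(N): print(i,np.round([-(x[i+1]-x[i])/20,-(z[i+1]-z[i])/20],2))
E
```

```text
time: 16.5
tcp_pos: [459.1, 14.9, 56.5]
tcp_rot: [3.141, -0.001, -3.084]
force: [-2.7, 1.2, 2.8]
grip_width: 48.7
finger_force: 63.0
16.5 [459.1  14.9  56.5] [ 3.141e+00 -1.000e-03 -3.084e+00] F [-2.7  1.2  2.8] w 48.7 g 63.0 q [ 0.03  0.31 -0.6   0.66  0.   -0.03]
0 [-0.06 -0.73]
1 [-0.11 -0.72]
2 [-0.16 -0.71]
3 [-0.21 -0.7 ]
4 [-0.26 -0.68]
5 [-0.31 -0.66]
6 [-0.35 -0.64]
7 [-0.4  -0.61]
8 [-0.44 -0.58]
9 [-0.48 -0.55]
10 [-0.51 -0.52]
11 [-0.55 -0.48]
12 [-0.58 -0.44]
13 [-0.61 -0.4 ]
14 [-0.64 -0.35]
15 [-0.66 -0.31]
16 [-0.68 -0.26]
17 [-0.7  -0.21]
18 [-0.71 -0.16]
19 [-0.72 -0.11]
20 [-0.73 -0.06]
21 [-0.73 -0.01]
```

```bash
python3 -m creep '[[[0,0,0,-0.06,0,-0.73,-1],[0,0,0,-0.11,0,-0.72,-1],[0,0,0,-0.16,0,-0.71,-1],[0,0,0,-0.21,0,-0.7,-1],[0,0,0,-0.26,0,-0.68,-1],[0,0,0,-0.31,0,-0.66,-1]]]'
python3 -m creep '[[[0,0,0,-0.35,0,-0.64,-1],[0,0,0,-0.4,0,-0.61,-1],[0,0,0,-0.44,0,-0.58,-1],[0,0,0,-0.48,0,-0.55,-1],[0,0,0,-0.51,0,-0.52,-1],[0,0,0,0,0,0,-1]]]'
python3 - <<'E'
from h import *
st()
E
```

```text
time: 17.0
tcp_pos: [482.0, 16.2, 140.2]
tcp_rot: [-3.142, -0.0, -3.084]
force: [3.5, 2.0, -8.9]
grip_width: 48.5
finger_force: 63.2
time: 17.5
tcp_pos: [526.5, 18.8, 199.1]
tcp_rot: [-3.141, 0.0, -3.085]
force: [-0.6, 1.6, 1.8]
grip_width: 48.6
finger_force: 64.2
17.5 [526.5  18.8 199.1] [-3.141  0.    -3.085] F [-0.6  1.6  1.8] w 48.6 g 64.2 q [ 0.04  0.28 -0.21  1.07 -0.   -0.02]
```

```bash
python3 -m creep '[[[0,0,0,-0.55,0,-0.48,-1],[0,0,0,-0.58,0,-0.44,-1],[0,0,0,-0.61,0,-0.4,-1],[0,0,0,-0.64,0,-0.35,-1],[0,0,0,-0.66,0,-0.31,-1],[0,0,0,-0.68,0,-0.26,-1]]]'
python3 -m creep '[[[0,0,0,-0.7,0,-0.21,-1],[0,0,0,-0.71,0,-0.16,-1],[0,0,0,-0.72,0,-0.11,-1],[0,0,0,-0.73,0,-0.06,-1],[0,0,0,-0.73,0,-0.01,-1],[0,0,0,0,0,0,-1],[0,0,0,0,0,0,-1],[0,0,0,0,0,0,-1],[0,0,0,0,0,0,-1]]]'
python3 - <<'E'
from h import *
st()
E
```

```text
time: 18.0
tcp_pos: [597.3, 22.9, 241.5]
tcp_rot: [-3.141, -0.006, -3.083]
force: [-4.6, 1.7, -4.9]
grip_width: 48.5
finger_force: 62.5
time: 18.75
tcp_pos: [671.3, 27.1, 254.1]
tcp_rot: [-3.142, 0.001, -3.084]
force: [0.7, 2.4, 1.3]
grip_width: 48.3
finger_force: 61.3
18.75 [671.3  27.1 254.1] [-3.142e+00  1.000e-03 -3.084e+00] F [0.7 2.4 1.3] w 48.3 g 61.3 q [ 0.04  0.52  0.3   1.36 -0.   -0.02]
```

```bash
python3 -m creep '[[[0,0,0,0,0,0,0.6],[0,0,0,0,0,0,0.6],[0,0,0,0,0,0,0.6],[0,0,0,0,0,-1,0.6],[0,0,0,0,0,-1,0.6],[0,0,0,0.5,0,-1,0.6],[0,0,0,1,0,0,0.6],[0,0,0,1,0,0,0.6],[0,0,0,1,0,0,0.6],[0,0,0,1,0,0,0.6],[0,0,0,1,0,0,0.6],[0,0,0,0.5,0,0,0.6],[0,0,0,0,0,0,0.6],[0,0,0,0,0,0,0.6]]]'
python3 - <<'E'
from h import *
st();f=grab_frame('wrist');cv2.imwrite('pics/w4.png',f);k=cal('wrist');np.save('w4.npy',k)
g=grab_frame('top');cv2.imwrite('pics/top4.png',g);T=cal('top')
c=np.cos(.057);s=np.sin(.057)
print('stow wrist',[(m['rect'],m['p']) for m in trace('wrist','stowed1')])
for m in trace('top','handpiece1'):
    ys,xs=np.nonzero(m['pixels']);P=np.array([onz(T,(x,y),12)[:2] for x,y in zip(xs,ys)])
    ce,(w,h),an=cv2.minAreaRect(P.astype(np.float32));box=cv2.boxPoints((ce,(w,h),an));e=max([(np.linalg.norm(box[i+1]-box[i]),i) for i in range(3)])[1];d=box[e+1]-box[e]
    print(round(float(m['p']),2),m['rect'],'c',np.round(ce),'size',np.round((w,h)),'dir',round(np.arctan2(d[1],d[0]),3))
print([(m['location'],m['p'],onz(T,m['location'],12).round()) for m in mark_of('top','handpiece1')])
E
```

```text
time: 19.92
tcp_pos: [551.2, 19.9, 314.2]
tcp_rot: [-3.141, 0.0, -3.084]
force: [0.6, -0.1, -0.3]
grip_width: 68.3
finger_force: 0.0
19.92 [551.2  19.9 314.2] [-3.141  0.    -3.084] F [ 0.6 -0.1 -0.3] w 68.3 g 0.0 q [ 0.04  0.29  0.1   1.38 -0.   -0.02]
stow wrist [([341.7, 115.6, 360.5, 240.6], 0.61)]
0.79 [231.1, 250.8, 264.3, 272.4] c [284. 248.] size [ 23. 130.] dir -1.152
0.73 [406.3, 201.4, 443.4, 221.4] c [ 451. -345.] size [138.  26.] dir 1.097
0.58 [199.6, 221.0, 241.2, 231.1] c [398. 335.] size [ 27. 129.] dir 1.572
0.53 [164.5, 272.6, 203.0, 278.1] c [236. 461.] size [ 23. 136.] dir 1.58
0.48 [202.3, 172.0, 241.4, 182.5] c [570. 338.] size [140.  28.] dir 1.566
[([421.5, 210.9], 0.87, array([ 448., -342.,   12.])), ([246.9, 258.8], 0.75, array([289., 244.,  12.])), ([224.1, 174.1], 0.66, array([577., 331.,  12.])), ([220.8, 224.9], 0.59, array([402., 336.,  12.])), ([182.4, 274.3], 0.49, array([237., 460.,  12.]))]
```

View pics/w4.png

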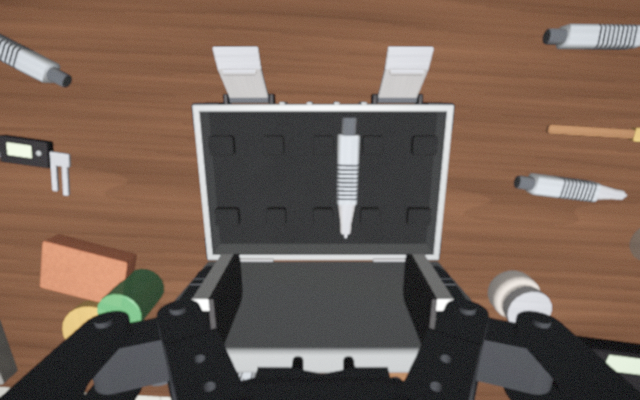

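The case is open and the stowed handpiece is at about (347,178), in lane 3, so lanes 1, 2 and 4 are empty.

```bash
python3 - <<'E'
from h import *
b=np.load('w4.npy',allow_pickle=True).item()
O=dict(a=(193,107),b=(453,105),c=(208,259),d=(442,258),e=(348,125),f=(346,236))
M=dict(a=(-90,-139,56),b=(-90,139,56),c=(90,-139,56),d=(90,139,56),e=(-70,29,36),f=(70,29,34))
def W(v,m): c,s=np.cos(v[2]),np.sin(v[2]);return np.array([v[0]+c*m[0]-s*m[1],v[1]+s*m[0]+c*m[1],m[2]])
def res(v): return np.concatenate([proj(b,W(v,M[n]))[0]-O[n] for n in 'abcd'])
r=least_squares(res,[577,23,.05]);print(r.x,res(r.x).reshape(-1,2).round(1))
for n in 'ef':
  P=onz(b,O[n],34);v=r.x;d=P[:2]-v[:2];print(n,np.cos(v[2])*d[0]+np.sin(v[2])*d[1],-np.sin(v[2])*d[0]+np.cos(v[2])*d[1])
go([569,340,200],4.71)
E
```

```text
[5.79051226e+02 2.15258186e+01 6.60636730e-02] [[-0.1 -0.7]
 [ 0.9 -1.1]
 [ 1.2  1.4]
 [-2.1  0.7]]
e -67.0433012593403 28.038372936252618
f 68.53774264433511 27.078339347536414
turn [ 1.000e-02 -1.000e-02 -1.511e+01]
shift units [-1.77 15.92  5.67]
```

```bash
python3 -m creep '[[[0,0,0,-0.11,1,0.2,0],[0,0,0,-0.11,1,0.2,0],[0,0,0,-0.11,1,0.2,0],[0,0,0,-0.11,1,0.2,0],[0,0,0,-0.11,1,0.2,0],[0,0,0,-0.11,1,0.2,0],[0,0,0,-0.11,1,0.2,0],[0,0,0,-0.11,1,0.2,0],[0,0,0,-0.11,1,0.5,0],[0,0,0,-0.11,1,0.5,0],[0,0,0,-0.11,1,0.5,0],[0,0,0,-0.11,1,0.5,0],[0,0,0,-0.11,1,0.5,0],[0,0,0,-0.11,1,0.5,0],[0,0,0,-0.11,1,0.5,0],[0,0,0,-0.11,0.9,0.5,0]]]'
python3 -m creep '[[[0,0,-1,0,0,0,0],[0,0,-1,0,0,0,0],[0,0,-1,0,0,0,0],[0,0,-1,0,0,0,0],[0,0,-1,0,0,0,0],[0,0,-1,0,0,0,0],[0,0,-1,0,0,0,0],[0,0,-1,0,0,0,0],[0,0,-1,0,0,0,0],[0,0,-1,0,0,0,0],[0,0,-1,0,0,0,0],[0,0,-1,0,0,0,0],[0,0,-1,0,0,0,0],[0,0,-1,0,0,0,0],[0,0,-1,0,0,0,0],[0,0,0,0,0,0,0],[0,0,0,0,0,0,0]]]'
cat >> h.py <<'E'
def look(name,z=12):
    st();f=grab_frame('wrist');cv2.imwrite(f'pics/{name}.png',f);k=cal('wrist')
    print('mark',[(np.round(m['location']),round(float(m['p']),2),onz(k,m['location'],z).round(1)[:2]) for m in mark_of('wrist','handpiece1')])
    for m in trace('wrist','handpiece1'):
        ys,xs=np.nonzero(m['pixels']);P=np.array([onz(k,(x,y),z)[:2] for x,y in zip(xs,ys)])
        ce,(w,h),an=cv2.minAreaRect(P.astype(np.float32));u,sv,vt=np.linalg.svd(P-P.mean(0),full_matrices=False)
        print(round(float(m['p']),2),np.round(m['rect']),'rect c',np.round(ce,1),'size',np.round((w,h)),'mean',P.mean(0).round(1),'dir',round(np.arctan2(vt[0,1],vt[0,0]),3))
    return k,f
E
python3 - <<'E'
from h import *
look('h1a')
E
```

```text
time: 21.5
tcp_pos: [568.4, 341.2, 200.6]
tcp_rot: [-3.141, -0.001, -3.084]
force: [-0.1, -0.0, 0.9]
grip_width: 42.5
finger_force: 0.0
time: 22.92
tcp_pos: [568.3, 339.9, 201.3]
tcp_rot: [3.14, -0.0, -1.587]
force: [0.3, -0.6, -0.1]
grip_width: 42.7
finger_force: 0.0
22.92 [568.3 339.9 201.3] [ 3.14  -0.    -1.587] F [ 0.3 -0.6 -0.1] w 42.7 g 0.0 q [ 0.54  0.52  0.16  1.22  0.   -1.02]
mark [(array([508., 169.]), 0.9, array([395.8, 333.4])), (array([317., 169.]), 0.84, array([572.4, 331.1]))]
0.93 [488.  91. 534. 246.] rect c [394.6 335.9] size [ 34. 146.] mean [394.7 327.5] dir 1.634
0.91 [622. 253. 639. 347.] rect c [247.4 478.7] size [ 20. 114.] mean [244.3 479.9] dir 1.778
0.88 [619.   0. 638. 128.] rect c [300.  244.1] size [ 16. 107.] mean [300.1 233. ] dir 1.828
0.57 [302.  91. 333. 246.] rect c [572.4 336.2] size [145.  26.] mean [572.3 327.6] dir 1.507
```

View pics/h1a.png

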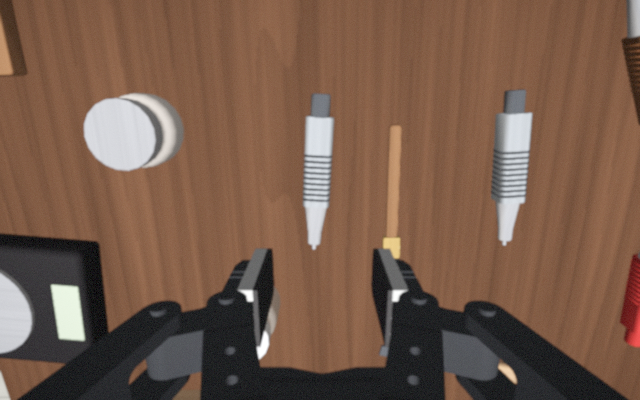

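In h1a the target is at (317,170): bare metal, dark boss end at (321,95), chuck at (314,247). The next metal one is at (508,169). I'll descend and check.

```bash
python3 -m creep '[[[0,0,0.4,0.3,-0.2,0.8,0],[0,0,0,0,0,1,0],[0,0,0,0,0,1,0],[0,0,0,0,0,1,0],[0,0,0,0,0,1,0],[0,0,0,0,0,0.6,0],[0,0,0,0,0,0,0],[0,0,0,0,0,0,0]]]'
python3 - <<'E'
from h import *
look('h1b');go([573,334,10],4.65)
E
```

```text
time: 23.73
tcp_pos: [571.4, 333.2, 93.1]
tcp_rot: [3.139, -0.001, -1.625]
force: [0.3, 0.0, 0.1]
grip_width: 42.4
finger_force: 0.0
23.73 [571.4 333.2  93.1] [ 3.139e+00 -1.000e-03 -1.625e+00] F [0.3 0.  0.1] w 42.4 g 0.0 q [ 0.53  0.58 -0.02  0.98  0.   -0.99]
mark [(array([321., 215.]), 0.91, array([573. , 333.3])), (array([592., 200.]), 0.86, array([399.3, 333.1])), (array([ 80., 168.]), 0.36, array([720.4, 294.8]))]
0.96 [301.  99. 342. 321.] rect c [573.9 337.9] size [148.  26.] mean [573.2 327.8] dir 1.506
0.61 [565.  88. 637. 306.] rect c [394.7 336.9] size [ 39. 147.] mean [395.2 325.9] dir 1.641
turn [-0.01  0.01  0.09]
shift units [ 0.01 -0.    4.26]
```

```bash
python3 -m creep '[[[0,0,0.05,0,-0.05,1,0],[0,0,0,0,0,1,0],[0,0,0,0,0,1,0],[0,0,0,0,0,0.7,0],[0,0,0,0,0,0.4,0],[0,0,0,0,0,0,0],[0,0,0,0,0,0,-1],[0,0,0,0,0,0,-1],[0,0,0,0,0,0,-1],[0,0,0,0,0,0,-1],[0,0,0,0,0,0,-1]]]'
python3 -m creep '[[[0,0,0,0,0,-0.5,-1],[0,0,0,0,0,-1,-1],[0,0,0,0,0,-1,-1],[0,0,0,0,0,-1,-1],[0,0,0,0,0,-1,-1],[0,0,0,0,0,-1,-1],[0,0,0,0,0,-1,-1],[0,0,0,0,0,0,-1]]]'
python3 - <<'E'
from h import *
def L(y,x=0,v=(578.3,21.2,.06)): c,s=np.cos(v[2]),np.sin(v[2]);return [v[0]+c*x-s*y,v[1]+s*x+c*y]
st();print(L(87));go(L(87)+[140],np.pi+.06)
E
```

```text
time: 24.8
tcp_pos: [573.9, 334.1, 13.3]
tcp_rot: [-3.14, 0.001, -1.629]
force: [-0.7, -1.1, 5.9]
grip_width: 22.5
finger_force: 61.5
time: 25.47
tcp_pos: [575.0, 334.8, 146.6]
tcp_rot: [-3.136, 0.004, -1.629]
force: [0.9, 1.3, -0.2]
grip_width: 22.4
finger_force: 60.8
25.47 [575.  334.8 146.6] [-3.136  0.004 -1.629] F [ 0.9  1.3 -0.2] w 22.4 g 60.8 q [ 0.53  0.54  0.06  1.08  0.   -0.99]
[np.float64(573.0831314362882), np.float64(108.04344697436277)]
turn [-1.000e-02  7.000e-02  1.453e+01]
shift units [11.32 -0.56  0.29]
```

```bash
python3 -m creep '[[[0,0,0,1,-0.05,0,-1],[0,0,0,1,-0.05,0,-1],[0,0,0,1,-0.05,0,-1],[0,0,0,1,-0.05,0,-1],[0,0,0,1,-0.05,0,-1],[0,0,0,1,-0.05,0,-1],[0,0,0,1,-0.05,0,-1],[0,0,0,1,-0.05,0,-1],[0,0,0,1,-0.05,0,-1],[0,0,0,1,-0.05,0,-1],[0,0,0,1,-0.05,0,-1],[0,0,0.5,0.3,0,0,-1]]]'
python3 -m creep '[[[0,0,1,0,0,0,-1],[0,0,1,0,0,0,-1],[0,0,1,0,0,0,-1],[0,0,1,0,0,0,-1],[0,0,1,0,0,0,-1],[0,0,1,0,0,0,-1],[0,0,1,0,0,0,-1],[0,0,1,0,0,0,-1],[0,0,1,0,0,0,-1],[0,0,1,0,0,0,-1],[0,0,1,0,0,0,-1],[0,0,1,0,0,0,-1],[0,0,1,0,0,0,-1],[0,0,1,0,0,0,-1],[0,0,0,0,0,0,-1],[0,0,0,0,0,0,-1]]]'
cat >> h.py <<'E'
def L(y,x=0,v=(578.3,21.2,.06)): c,s=np.cos(v[2]),np.sin(v[2]);return [v[0]+c*x-s*y,v[1]+s*x+c*y]
E
python3 - <<'E'
from h import *
look('l4',34);go(L(87)+[36.5],np.pi+.06)
E
```

```text
time: 26.47
tcp_pos: [569.5, 104.3, 140.5]
tcp_rot: [3.138, -0.002, -1.682]
force: [-0.2, 0.9, -0.5]
grip_width: 22.4
finger_force: 60.7
time: 27.8
tcp_pos: [570.0, 107.1, 140.8]
tcp_rot: [-3.141, -0.003, -3.077]
force: [-0.1, -0.5, -1.4]
grip_width: 23.3
finger_force: 37.9
27.8 [570.  107.1 140.8] [-3.141e+00 -3.000e-03 -3.077e+00] F [-0.1 -0.5 -1.4] w 23.3 g 37.9 q [ 0.19  0.41 -0.18  0.98  0.    0.12]
mark [(array([322., 276.]), 0.93, array([627.9, 109. ]))]
0.66 [289. 102. 356. 372.] rect c [609.5 108.4] size [212.  47.] mean [600.8 107.7] dir 0.062
turn [-0.   -0.02  0.04]
shift units [-0.14  0.04  5.24]
```

View pics/l4.png

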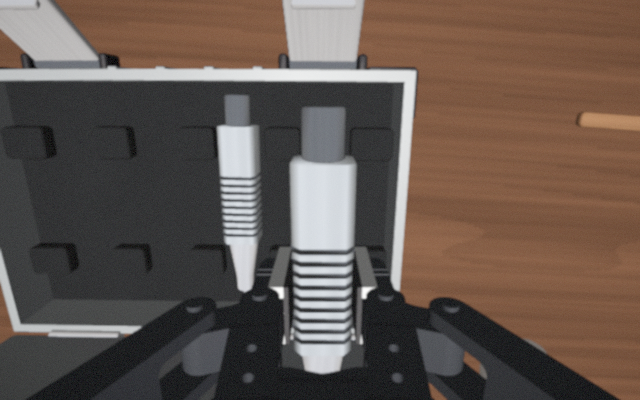

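```bash
python3 - <<'E'
from h import *
st();k=cal('wrist');r=toolR();p=sense()['tcp_pos']
for x in(70,50,18,-24):
    for y in (-12,12): print(x,y,proj(k,r.apply([x,y,-2 if x>60 else -10])+p).round())
E
```

```text
27.95 [570.5 107.2 141.4] [-3.141e+00 -2.000e-03 -3.077e+00] F [ 0.8 -0.3 -1.4] w 22.8 g 64.8 q [ 0.19  0.41 -0.18  0.98  0.    0.12]
70 -12 [[293. 101.]]
70 12 [[360. 101.]]
50 -12 [[293. 160.]]
50 12 [[361. 160.]]
18 -12 [[295. 244.]]
18 12 [[359. 244.]]
-24 -12 [[297. 339.]]
-24 12 [[356. 339.]]
```

```bash
python3 -m creep '[[[0,0,0,-0.05,0.04,1,-1],[0,0,0,0,0,1,-1],[0,0,0,0,0,1,-1],[0,0,0,0,0,0.9,-1],[0,0,0,0,0,0.7,-1],[0,0,0,0,0,0.3,-1],[0,0,0,0,0,0.2,-1],[0,0,0,0,0,0.1,-1],[0,0,0,0,0,0,-1],[0,0,0,0,0,0,-1]]]'
python3 - <<'E'
from h import *
st();go(L(87)+[36],np.pi+.06)
E
```

```text
time: 28.78
tcp_pos: [572.4, 108.2, 38.6]
tcp_rot: [3.141, 0.001, -3.079]
force: [0.5, 0.1, -1.3]
grip_width: 22.4
finger_force: 64.9
28.78 [572.4 108.2  38.6] [ 3.141e+00  1.000e-03 -3.079e+00] F [ 0.5  0.1 -1.3] w 22.4 g 64.9 q [ 0.19  0.51 -0.32  0.75  0.    0.12]
turn [0.   0.01 0.03]
shift units [-0.04 -0.01  0.13]
```

```bash
python3 -m creep '[[[0,0,0,0,0,0.1,-1],[0,0,0,0,0,0,-1],[0,0,0,0,0,0,-0.2],[0,0,0,0,0,0,-0.1],[0,0,0,0,0,0,-0.1],[0,0,0,0,0,0,-0.1],[0,0,0,0,0,-0.4,-0.1],[0,0,0,0,0,-1,-0.1],[0,0,0,0,0,-1,-0.1],[0,0,0,0,0,-1,-0.1],[0,0,0,0,0,-1,0],[0,0,0,0,0,-1,0],[0,0,0,0,0,0,0]]]'
python3 - <<'E'
from h import *
st();go([397,335,130],4.78)
E
```

```text
time: 29.87
tcp_pos: [574.6, 108.6, 148.7]
tcp_rot: [3.141, 0.007, -3.079]
force: [0.2, -0.6, 0.1]
grip_width: 42.5
finger_force: 0.0
29.87 [574.6 108.6 148.7] [ 3.141  0.007 -3.079] F [ 0.2 -0.6  0.1] w 42.5 g 0.0 q [ 0.19  0.41 -0.16  0.99  0.    0.12]
turn [ -0.05   0.06 -15.76]
shift units [ 8.16 11.85  0.89]
```

```bash
python3 -m creep '[[[0,0,0,0.68,0.99,0,0],[0,0,0,0.68,0.99,0,0],[0,0,0,0.68,0.99,0,0],[0,0,0,0.68,0.99,0,0],[0,0,0,0.68,0.99,0,0],[0,0,0,0.68,0.99,0,0],[0,0,0,0.68,0.99,0,0],[0,0,0,0.68,0.99,0,0],[0,0,0,0.68,0.99,0,0],[0,0,0,0.68,0.99,0,0],[0,0,0,0.68,0.99,0,0],[0,0,0,0.68,0.99,0,0]]]'
python3 -m creep '[[[0,0,-1,0,0,0,0],[0,0,-1,0,0,0,0],[0,0,-1,0,0,0,0],[0,0,-1,0,0,0,0],[0,0,-1,0,0,0,0],[0,0,-1,0,0,0,0],[0,0,-1,0,0,0,0],[0,0,-1,0,0,0,0],[0,0,-1,0,0,0,0],[0,0,-1,0,0,0,0],[0,0,-1,0,0,0,0],[0,0,-1,0,0,0,0],[0,0,-1,0,0,0,0],[0,0,-1,0,0,0,0],[0,0,-1,0,0,0,0],[0,0,-0.75,0,0,0,0],[0,0,0,0,0,0,0],[0,0,0,0,0,0,0]]]'
python3 - <<'E'
from h import *
look('h2a');go([397,335,80],4.78)
E
```

```text
time: 30.87
tcp_pos: [392.9, 335.7, 143.7]
tcp_rot: [-3.141, -0.001, -3.079]
force: [0.1, 0.2, -0.1]
grip_width: 42.5
finger_force: 0.0
time: 32.37
tcp_pos: [393.8, 334.9, 143.7]
tcp_rot: [3.14, -0.0, -1.506]
force: [0.4, -0.5, 0.3]
grip_width: 42.7
finger_force: 0.0
32.37 [393.8 334.9 143.7] [ 3.14  -0.    -1.506] F [ 0.4 -0.5  0.3] w 42.7 g 0.0 q [ 0.7   0.31 -0.33  0.93  0.   -0.93]
mark [(array([322., 193.]), 0.87, array([393.5, 333.3])), (array([485.,  81.]), 0.84, array([283.8, 243.5]))]
0.72 [304.  99. 338. 281.] rect c [394.8 335.6] size [ 26. 145.] mean [395.  326.4] dir 1.627
0.57 [453.   2. 518. 179.] rect c [280.3 250.6] size [ 32. 130.] mean [280.9 249.2] dir 1.989
0.57 [491. 266. 513. 373.] rect c [232.3 437.3] size [ 21. 110.] mean [237.1 410.8] dir 1.787
turn [ 0.01 -0.   -0.02]
shift units [ 0.01 -0.16  3.19]
```

```bash
python3 -m creep '[[[0,0,0.05,0.06,-0.03,1,0],[0,0,0,0,0,1,0],[0,0,0,0,0,1,0],[0,0,0,0,0,1,0],[0,0,0,0,0,1,0],[0,0,0,0,0,0.9,0],[0,0,0,0,0,0.6,0],[0,0,0,0,0,0,0],[0,0,0,0,0,0,0],[0,0,0,0,0,0,-1],[0,0,0,0,0,0,-1],[0,0,0,0,0,0,-1],[0,0,0,0,0,0,-1],[0,0,0,0,0,0,-1]]]'
python3 -m creep '[[[0,0,0,0,0,-0.5,-1],[0,0,0,0,0,-1,-1],[0,0,0,0,0,-1,-1],[0,0,0,0,0,-1,-1],[0,0,0,0,0,-1,-1],[0,0,0,0,0,-1,-1],[0,0,0,0,0,-1,-1],[0,0,0,0,0,0,-1]]]'
python3 - <<'E'
from h import *
st();go(L(-29)+[140],np.pi+.06)
E
```

```text
time: 33.68
tcp_pos: [395.5, 334.6, 15.2]
tcp_rot: [-3.14, 0.002, -1.509]
force: [-1.8, -0.3, 6.4]
grip_width: 22.6
finger_force: 60.5
time: 34.35
tcp_pos: [396.5, 335.4, 148.1]
tcp_rot: [-3.137, 0.004, -1.509]
force: [0.0, 1.6, -2.4]
grip_width: 22.6
finger_force: 59.7
34.35 [396.5 335.4 148.1] [-3.137  0.004 -1.509] F [ 0.   1.6 -2.4] w 22.6 g 59.7 q [ 0.7   0.3  -0.33  0.94  0.   -0.93]
turn [-0.    0.07 15.72]
shift units [17.69 -8.1   0.37]
```

```bash
python3 -m creep '[[[0,0,0,0.98,-0.45,0,-1],[0,0,0,0.98,-0.45,0,-1],[0,0,0,0.98,-0.45,0,-1],[0,0,0,0.98,-0.45,0,-1],[0,0,0,0.98,-0.45,0,-1],[0,0,0,0.98,-0.45,0,-1],[0,0,0,0.98,-0.45,0,-1],[0,0,0,0.98,-0.45,0,-1],[0,0,0,0.98,-0.45,0,-1],[0,0,0,0.98,-0.45,0,-1],[0,0,0,0.98,-0.45,0,-1],[0,0,0,0.98,-0.45,0,-1],[0,0,0,0.98,-0.45,0,-1],[0,0,0,0.98,-0.45,0,-1],[0,0,0,0.98,-0.45,0,-1],[0,0,0,0.98,-0.45,0,-1],[0,0,0,0.98,-0.45,0,-1],[0,0,0,0.98,-0.45,0,-1]]]'
python3 -m creep '[[[0,0,1,0,0,0,-1],[0,0,1,0,0,0,-1],[0,0,1,0,0,0,-1],[0,0,1,0,0,0,-1],[0,0,1,0,0,0,-1],[0,0,1,0,0,0,-1],[0,0,1,0,0,0,-1],[0,0,1,0,0,0,-1],[0,0,1,0,0,0,-1],[0,0,1,0,0,0,-1],[0,0,1,0,0,0,-1],[0,0,1,0,0,0,-1],[0,0,1,0,0,0,-1],[0,0,1,0,0,0,-1],[0,0,1,0,0,0,-1],[0,0,0.7,0,0,0,-1],[0,0,0,0,0,0,-1],[0,0,0,0,0,0,-1]]]'
python3 - <<'E'
from h import *
look('l2',34);go(L(-29)+[38],np.pi+.06)
k=cal('wrist');r=toolR();p=sense()['tcp_pos']
for x in(70,50,18):print(x,proj(k,r.apply([x,0,-8])+p).round())
E
```

```text
time: 35.85
tcp_pos: [577.6, -9.3, 142.8]
tcp_rot: [3.139, 0.0, -1.509]
force: [0.3, 0.7, -1.9]
grip_width: 22.0
finger_force: 59.6
time: 37.35
tcp_pos: [577.4, -8.2, 143.1]
tcp_rot: [3.142, -0.002, -3.077]
force: [-0.2, -0.8, -1.9]
grip_width: 22.4
finger_force: 59.6
37.35 [577.4  -8.2 143.1] [ 3.142e+00 -2.000e-03 -3.077e+00] F [-0.2 -0.8 -1.9] w 22.4 g 59.6 q [-0.01  0.41 -0.18  0.99 -0.   -0.08]
mark [(array([484., 206.]), 0.89, array([573.9, 105.5])), (array([324., 271.]), 0.72, array([632.4,  -5. ]))]
0.86 [288. 103. 356. 375.] rect c [616.9  -6.7] size [216.  47.] mean [606.2  -7.8] dir 0.063
0.8 [462. 104. 518. 301.] rect c [577.1 107.1] size [146.  33.] mean [566.6 106.5] dir 0.065
turn [-0.   -0.02  0.04]
shift units [-0.12  0.02  5.27]
70 [[327. 101.]]
50 [[327. 159.]]
18 [[327. 242.]]
```

View pics/l2.png

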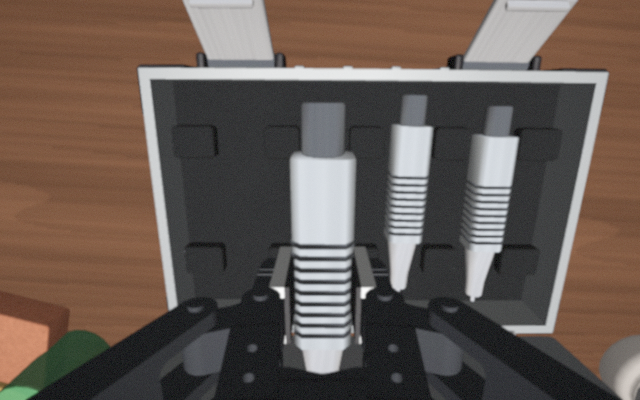

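Lane 4's handpiece lies straight at about (487,205), the stowed one at (408,195), and lane 2 below the gripper is empty.

```bash
python3 -m creep '[[[0,0,0,-0.1,0.02,1,-1],[0,0,0,0,0,1,-1],[0,0,0,0,0,1,-1],[0,0,0,0,0,0.9,-1],[0,0,0,0,0,0.7,-1],[0,0,0,0,0,0.3,-1],[0,0,0,0,0,0.2,-1],[0,0,0,0,0,0.15,-1],[0,0,0,0,0,0.05,-1],[0,0,0,0,0,0,-1],[0,0,0,0,0,0,-1]]]'
python3 -m creep '[[[0,0,0,0,0,0,-0.2],[0,0,0,0,0,0,-0.1],[0,0,0,0,0,0,-0.1],[0,0,0,0,0,0,-0.1],[0,0,0,0,0,-0.4,-0.1],[0,0,0,0,0,-1,-0.1],[0,0,0,0,0,-1,-0.1],[0,0,0,0,0,-1,-0.1],[0,0,0,0,0,-1,0],[0,0,0,0,0,-1,0],[0,0,0,0,0,0,0]]]'
python3 - <<'E'
from h import *
st();go([448,-345,150],np.pi+1.12)
grab_frame('top');T=cal('top')
for m in trace('top','handpiece1'):print(m['p'],m['rect'])
print([(m['p'],onz(T,m['location'],12).round()) for m in mark_of('top','handpiece1')])
E
```

```text
time: 38.42
tcp_pos: [580.7, -7.7, 38.6]
tcp_rot: [-3.141, 0.001, -3.079]
force: [0.9, 0.7, -1.7]
grip_width: 22.2
finger_force: 59.6
time: 39.33
tcp_pos: [583.0, -7.8, 150.8]
tcp_rot: [-3.141, 0.007, -3.079]
force: [0.3, -0.5, -0.1]
grip_width: 42.9
finger_force: 0.0
39.33 [583.   -7.8 150.8] [-3.141  0.007 -3.079] F [ 0.3 -0.5 -0.1] w 42.9 g 0.0 q [-0.01  0.4  -0.17  1.   -0.   -0.08]
turn [ -0.04   0.06 -10.57]
shift units [ 7.790e+00 -1.641e+01 -1.000e-02]
0.85 [403.7, 199.7, 446.6, 221.9]
0.75 [404.9, 166.5, 458.2, 180.8]
0.73 [236.6, 250.6, 262.7, 270.2]
0.55 [283.7, 155.2, 292.8, 194.0]
0.54 [226.3, 124.3, 241.7, 142.9]
0.53 [161.2, 273.4, 208.0, 279.8]
[(0.66, array([ 451., -339.,   12.])), (0.61, array([577., 115.,  12.])), (0.6, array([232., 455.,  12.])), (0.48, array([299., 247.,  12.]))]
```

```bash
python3 -m creep '[[[0,0,0,0.46,-0.97,0,0],[0,0,0,0.46,-0.97,0,0],[0,0,0,0.46,-0.97,0,0],[0,0,0,0.46,-0.97,0,0],[0,0,0,0.46,-0.97,0,0],[0,0,0,0.46,-0.97,0,0],[0,0,0,0.46,-0.97,0,0],[0,0,0,0.46,-0.97,0,0],[0,0,0,0.46,-0.97,0,0],[0,0,0,0.46,-0.97,0,0],[0,0,0,0.46,-0.97,0,0],[0,0,0,0.46,-0.97,0,0],[0,0,0,0.46,-0.97,0,0],[0,0,0,0.46,-0.97,0,0],[0,0,0,0.46,-0.97,0,0],[0,0,0,0.46,-0.97,0,0],[0,0,0,0.46,-0.97,0,0]]]'
python3 -m creep '[[[0,0,-1,0,0,0,0],[0,0,-1,0,0,0,0],[0,0,-1,0,0,0,0],[0,0,-1,0,0,0,0],[0,0,-1,0,0,0,0],[0,0,-1,0,0,0,0],[0,0,-1,0,0,0,0],[0,0,-1,0,0,0,0],[0,0,-1,0,0,0,0],[0,0,-1,0,0,0,0],[0,0,-0.6,0,0,0,0],[0,0,0,0,0,0,0],[0,0,0,0,0,0,0]]]'
python3 - <<'E'
from h import *
look('h3a')
E
```

```text
time: 40.9
tcp_pos: [443.1, -346.8, 144.3]
tcp_rot: [3.139, -0.003, -3.079]
force: [1.0, 0.2, 0.4]
grip_width: 42.5
finger_force: 0.0
time: 41.98
tcp_pos: [443.9, -346.1, 144.7]
tcp_rot: [3.138, 0.0, -2.021]
force: [-0.3, -0.4, 0.2]
grip_width: 42.8
finger_force: 0.0
41.98 [ 443.9 -346.1  144.7] [ 3.138  0.    -2.021] F [-0.3 -0.4  0.2] w 42.8 g 0.0 q [-0.66  0.38 -0.22  0.98 -0.   -1.78]
mark [(array([315., 189.]), 0.8, array([ 447.5, -352.1]))]
0.64 [300.  89. 328. 278.] rect c [ 449.  -350.6] size [148.  25.] mean [ 448.9 -350.7] dir 1.132
```

View pics/h3a.png

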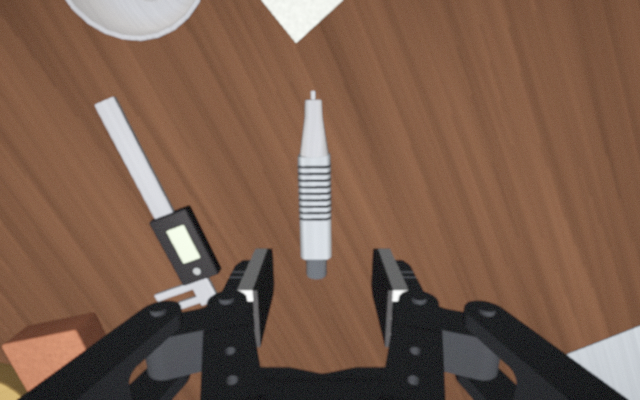

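```bash
python3 -m creep '[[[0,0,-0.12,0.07,-0.31,1,0],[0,0,0,0,0,1,0],[0,0,0,0,0,1,0],[0,0,0,0,0,1,0],[0,0,0,0,0,1,0],[0,0,0,0,0,0.9,0],[0,0,0,0,0,0.6,0],[0,0,0,0,0,0,0],[0,0,0,0,0,0,0],[0,0,0,0,0,0,-1],[0,0,0,0,0,0,-1],[0,0,0,0,0,0,-1],[0,0,0,0,0,0,-1],[0,0,0,0,0,0,-1]]]'
python3 -m creep '[[[0,0,0,0,0,-0.5,-1],[0,0,0,0,0,-1,-1],[0,0,0,0,0,-1,-1],[0,0,0,0,0,-1,-1],[0,0,0,0,0,-1,-1],[0,0,0,0,0,-1,-1],[0,0,0,0,0,-1,-1],[0,0,0,0,0,0,-1]]]'
python3 - <<'E'
from h import *
st();go(L(-87)+[140],np.pi+.06)
E
```

```text
time: 43.3
tcp_pos: [450.4, -351.4, 17.3]
tcp_rot: [-3.14, -0.001, -2.007]
force: [-0.8, -0.3, 6.5]
grip_width: 22.2
finger_force: 60.9
time: 43.97
tcp_pos: [451.6, -352.1, 150.5]
tcp_rot: [-3.135, -0.002, -2.007]
force: [2.1, -0.3, -0.0]
grip_width: 22.2
finger_force: 60.1
43.97 [ 451.6 -352.1  150.5] [-3.135e+00 -2.000e-03 -2.007e+00] F [ 2.1 -0.3 -0. ] w 22.2 g 60.1 q [-0.66  0.39 -0.19  0.99 -0.   -1.8 ]
turn [-0.07  0.02 10.74]
shift units [-15.77   0.08   0.49]
```

```bash
python3 -m creep '[[[0,0,0,-0.98,0,0,-1],[0,0,0,-0.98,0,0,-1],[0,0,0,-0.98,0,0,-1],[0,0,0,-0.98,0,0,-1],[0,0,0,-0.98,0,0,-1],[0,0,0,-0.98,0,0,-1],[0,0,0,-0.98,0,0,-1],[0,0,0,-0.98,0,0,-1],[0,0,0,-0.98,0,0,-1],[0,0,0,-0.98,0,0,-1],[0,0,0,-0.98,0,0,-1],[0,0,0,-0.98,0,0,-1],[0,0,0,-0.98,0,0,-1],[0,0,0,-0.98,0,0,-1],[0,0,0,-0.98,0,0,-1],[0,0,0,-0.98,0,0,-1]]]'
python3 -m creep '[[[0,0,1,0,0,0,-1],[0,0,1,0,0,0,-1],[0,0,1,0,0,0,-1],[0,0,1,0,0,0,-1],[0,0,1,0,0,0,-1],[0,0,1,0,0,0,-1],[0,0,1,0,0,0,-1],[0,0,1,0,0,0,-1],[0,0,1,0,0,0,-1],[0,0,1,0,0,0,-1],[0,0,0.75,0,0,0,-1],[0,0,0,0,0,0,-1],[0,0,0,0,0,0,-1]]]'
python3 - <<'E'
from h import *
look('l1',34);go(L(-87)+[40],np.pi+.06)
E
```

```text
time: 45.3
tcp_pos: [581.6, -65.4, 144.9]
tcp_rot: [3.139, -0.001, -2.007]
force: [0.2, 0.2, -0.9]
grip_width: 22.1
finger_force: 60.0
time: 46.38
tcp_pos: [581.5, -66.3, 145.1]
tcp_rot: [3.141, -0.002, -3.08]
force: [-0.3, -0.6, -1.3]
grip_width: 22.4
finger_force: 60.0
46.38 [581.5 -66.3 145.1] [ 3.141e+00 -2.000e-03 -3.080e+00] F [-0.3 -0.6 -1.3] w 22.4 g 60.0 q [-0.11  0.42 -0.16  1.   -0.   -0.17]
mark [(array([402., 206.]), 0.97, array([582.4, -10.8])), (array([555., 203.]), 0.74, array([573.3,  99.9])), (array([488., 199.]), 0.61, array([573. ,  50.6])), (array([322., 268.]), 0.6, array([634.6, -64.7]))]
0.95 [527. 104. 595. 297.] rect c [577.3 101.5] size [146.  38.] mean [568.1 101.6] dir 0.029
0.93 [291.  88. 352. 373.] rect c [618.7 -65.7] size [224.  46.] mean [622.1 -65.5] dir 0.068
0.79 [382. 106. 431. 294.] rect c [582.4  -8.5] size [142.  30.] mean [573.3  -9.2] dir 0.068
turn [ 0.   -0.01  0.01]
shift units [-0.09  0.03  5.27]
```

View pics/l1.png

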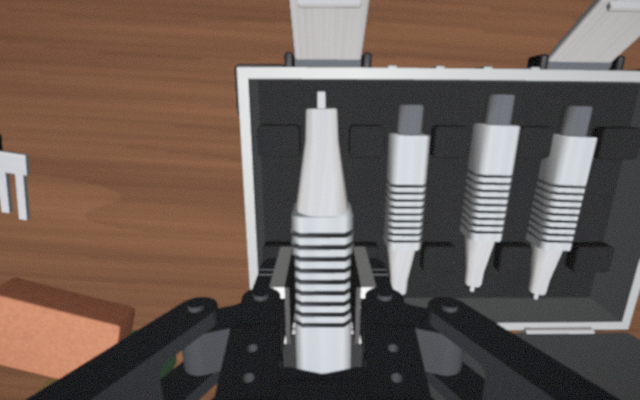

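All three others lie straight in lanes 2 to 4, at columns 407, 490 and 565. Lane 1 under the gripper is empty.

```bash
python3 -m creep '[[[0,0,0,-0.05,0.03,1,-1],[0,0,0,0,0,1,-1],[0,0,0,0,0,1,-1],[0,0,0,0,0,0.9,-1],[0,0,0,0,0,0.7,-1],[0,0,0,0,0,0.3,-1],[0,0,0,0,0,0.2,-1],[0,0,0,0,0,0.15,-1],[0,0,0,0,0,0.05,-1],[0,0,0,0,0,0,-1],[0,0,0,0,0,0,-1]]]'
python3 -m creep '[[[0,0,0,0,0,0,-0.2],[0,0,0,0,0,0,-0.1],[0,0,0,0,0,0,-0.1],[0,0,0,0,0,0,-0.1],[0,0,0,0,0,-0.4,-0.1],[0,0,0,0,0,-1,-0.1],[0,0,0,0,0,-1,-0.1],[0,0,0,0,0,-1,-0.1],[0,0,0,0,0,-1,0],[0,0,0,0,0,-1,0],[0,0,0,0,0,-1,0],[0,0,0,0,0,-1,0],[0,0,0,0,0,-1,0],[0,0,0,0,0,-1,0],[0,0,0,0.5,1,-1,0],[0,0,0,0.5,1,0,0],[0,0,0,0.5,1,0,0],[0,0,0,0.2,1,0,0],[0,0,0,0,0.4,0,0],[0,0,0,0,0,0,0]]]'
python3 - <<'E'
from h import *
look('all',34);go(L(0,96)+[300],np.pi+.06)
k=cal('wrist');print([(m['p'],np.array(m['location']).round(),onz(k,m['location'],265).round(1)) for m in mark_of('wrist','lid_grip')])
E
```

```text
time: 47.45
tcp_pos: [583.7, -65.8, 40.6]
tcp_rot: [-3.141, 0.001, -3.082]
force: [-0.6, 0.1, -1.1]
grip_width: 22.1
finger_force: 60.0
time: 49.12
tcp_pos: [543.9, 21.5, 248.5]
tcp_rot: [3.142, 0.0, -3.08]
force: [0.8, -0.3, -0.7]
grip_width: 42.5
finger_force: 0.0
49.12 [543.9  21.5 248.5] [ 3.142  0.    -3.08 ] F [ 0.8 -0.3 -0.7] w 42.5 g 0.0 q [ 0.04  0.29 -0.07  1.21  0.   -0.02]
mark [(array([399., 201.]), 0.86, array([570.4,  98.7])), (array([292., 208.]), 0.63, array([584. ,  -9.8])), (array([236., 202.]), 0.55, array([582.1, -66.8]))]
0.83 [279. 137. 305. 270.] rect c [583.3 -11. ] size [145.  26.] mean [575. -11.] dir 0.06
0.74 [385. 133. 420. 260.] rect c [569.9 100.7] size [132.  29.] mean [565.2 100.3] dir 0.041
0.71 [222. 128. 251. 268.] rect c [582.5 -68.9] size [144.  30.] mean [585.1 -68.8] dir 0.061
turn [-0.01 -0.01 -0.01]
shift units [-6.49 -0.01 -2.61]
[]
```

View pics/all.png

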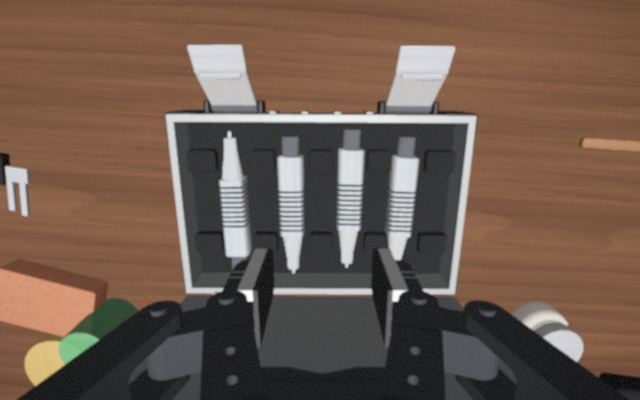

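All four lie flat and lengthwise in lanes 1 to 4, at columns 234, 291, 350 and 403. Next I close the lid.

```bash
python3 -m creep '[[[0,0,0,0,0,-1,0.6],[0,0,0,0,0,-1,0.6],[0,0,0,0,0,-0.8,0.6],[0,0,0,-1,0,0,0.6],[0,0,0,-1,0,0,0.6],[0,0,0,-1,-0.1,0,0.6],[0,0,0,-1,0,0,0.6],[0,0,0,-1,0,0,0.6],[0,0,0,-1,0,0,0.6],[0,0,0,-0.37,0,0,0.6],[0,0,0,0,0,0,0.6],[0,0,0,0,0,0,0.6]]]'
python3 - <<'E'
from h import *
st();go([671.3,27.1,254.1],np.pi+.057)
E
```

```text
time: 50.32
tcp_pos: [671.5, 24.7, 302.7]
tcp_rot: [-3.141, -0.002, -3.083]
force: [-0.1, 0.5, 0.7]
grip_width: 68.4
finger_force: 0.0
50.32 [671.5  24.7 302.7] [-3.141e+00 -2.000e-03 -3.083e+00] F [-0.1  0.5  0.7] w 68.4 g 0.0 q [ 0.04  0.52  0.44  1.49 -0.   -0.02]
turn [-0.   -0.02  0.01]
shift units [-0.    0.12  2.43]
```

```bash
python3 -m creep '[[[0,0,0,0,0.1,0.8,0.6],[0,0,0,0,0,0.8,0.6],[0,0,0,0,0,0.5,0.6],[0,0,0,0,0,0.33,0.6],[0,0,0,0,0,0,0.6],[0,0,0,0,0,0,-1],[0,0,0,0,0,0,-1],[0,0,0,0,0,0,-1],[0,0,0,0,0,0,-1],[0,0,0,0,0,0,-1],[0,0,0,0,0,0,-1]]]'
python3 -m creep '[[[0,0,0,0.73,0,0.01,-1],[0,0,0,0.73,0,0.06,-1],[0,0,0,0.72,0,0.11,-1],[0,0,0,0.71,0,0.16,-1],[0,0,0,0.7,0,0.21,-1],[0,0,0,0.68,0,0.26,-1]]]'
python3 - <<'E'
from h import *
st()
E
```

```text
time: 51.23
tcp_pos: [671.3, 27.2, 256.6]
tcp_rot: [-3.141, 0.001, -3.082]
force: [-1.6, -1.7, 5.1]
grip_width: 47.6
finger_force: 61.2
time: 51.73
tcp_pos: [588.1, 22.3, 240.9]
tcp_rot: [-3.141, 0.006, -3.084]
force: [4.0, 0.7, 0.2]
grip_width: 47.6
finger_force: 85.0
51.73 [588.1  22.3 240.9] [-3.141  0.006 -3.084] F [4.  0.7 0.2] w 47.6 g 85.0 q [ 0.04  0.36  0.02  1.22 -0.   -0.02]
```

```bash
python3 -m creep '[[[0,0,0,0.66,0,0.31,-1],[0,0,0,0.64,0,0.35,-1],[0,0,0,0.61,0,0.4,-1],[0,0,0,0.58,0,0.44,-1],[0,0,0,0.55,0,0.48,-1]]]'
python3 -m creep '[[[0,0,0,0.51,0,0.52,-1],[0,0,0,0.48,0,0.55,-1],[0,0,0,0.44,0,0.58,-1],[0,0,0,0.4,0,0.61,-1],[0,0,0,0.35,0,0.64,-1],[0,0,0,0,0,0,-1]]]'
python3 - <<'E'
from h import *
st()
E
```

```text
time: 52.15
tcp_pos: [523.7, 18.7, 202.4]
tcp_rot: [-3.141, 0.001, -3.082]
force: [-11.0, -1.6, 17.1]
grip_width: 47.4
finger_force: 92.7
time: 52.65
tcp_pos: [476.6, 15.9, 139.6]
tcp_rot: [-3.141, -0.008, -3.082]
force: [-7.3, -1.2, 2.7]
grip_width: 47.8
finger_force: 97.1
52.65 [476.6  15.9 139.6] [-3.141 -0.008 -3.082] F [-7.3 -1.2  2.7] w 47.8 g 97.1 q [ 0.03  0.25 -0.42  0.9  -0.   -0.03]
```

```bash
python3 -m creep '[[[0,0,0,0.2,0,0.66,-1],[0,0,0,0.2,0,0.68,-1],[0,0,0,0.18,0,0.7,-1],[0,0,0,0.13,0,0.6,-1],[0,0,0,0.08,0,0.4,-1],[0,0,0,0.04,0,0.3,-1],[0,0,0,0.03,0,0.3,-1],[0,0,0,0.01,0,0.3,-1],[0,0,0,0,0,0.2,-1],[0,0,0,0,0,0.1,-1],[0,0,0,0,0,0,-1],[0,0,0,0,0,0,-1]]]'
python3 - <<'E'
from h import *
st()
E
```

```text
time: 53.65
tcp_pos: [457.6, 14.9, 55.5]
tcp_rot: [-3.141, -0.012, -3.082]
force: [-12.0, -1.6, 5.8]
grip_width: 47.8
finger_force: 104.3
53.65 [457.6  14.9  55.5] [-3.141 -0.012 -3.082] F [-12.   -1.6   5.8] w 47.8 g 104.3 q [ 0.03  0.32 -0.59  0.67 -0.   -0.03]
```

```bash
python3 -m creep '[[[0,0,0,0,0,0.2,-1],[0,0,0,0,0,0.2,-1],[0,0,0,0,0,0,-1],[0,0,0,0,0,0,-1]]]'
python3 -m creep '[[[0,0,0,0,0,0,0.4],[0,0,0,0,0,0,0.5],[0,0,0,0,0,0,0.5],[0,0,0,0,0,-0.5,0.5],[0,0,0,0,0,-1,0.5],[0,0,0,0,0,-1,0.5],[0,0,0,0,0,-1,0.5],[0,0,0,0,0,-1,0.5],[0,0,0,0,0,0,0.5],[0,0,0,0,0,0,0.5]]]'
python3 - <<'E'
from h import *
st();f=grab_frame('wrist');cv2.imwrite('pics/shut.png',f);k=cal('wrist')
for t,z in [('clip_left_tab',76),('clip_right_tab',76),('lid_grip',67)]:
    print(t,[(np.round(m['location']),round(float(m['p']),2),onz(k,m['location'],z).round(1)) for m in mark_of('wrist',t)])
E
```

```text
time: 53.98
tcp_pos: [457.8, 14.9, 54.4]
tcp_rot: [-3.141, -0.009, -3.082]
force: [-31.4, -2.9, 73.9]
grip_width: 47.5
finger_force: 110.7
time: 54.82
tcp_pos: [465.6, 15.6, 139.1]
tcp_rot: [3.141, 0.001, -3.082]
force: [-0.1, -0.1, -0.9]
grip_width: 64.1
finger_force: 0.0
54.82 [465.6  15.6 139.1] [ 3.141e+00  1.000e-03 -3.082e+00] F [-0.1 -0.1 -0.9] w 64.1 g 0.0 q [ 0.03  0.23 -0.46  0.88  0.   -0.03]
clip_left_tab [(array([474., 166.]), 0.79, array([425.3,  96.2,  76. ]))]
clip_right_tab [(array([171., 170.]), 0.89, array([437.5, -72.6,  76. ]))]
lid_grip [(array([323., 211.]), 0.88, array([459.6,  14.2,  67. ]))]
```

View pics/shut.png

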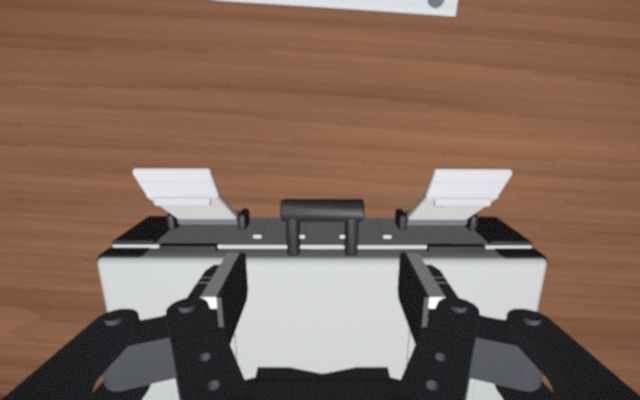

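The lid is down: handle back at its shut place, and 74 N of reaction when pressed. Both clips stand open at (474,168) and (171,172).

```bash
python3 -m creep '[[[0,0,0,0.6,0.86,0,-1],[0,0,0,0.6,0.86,0,-1],[0,0,0,0.6,0.86,0,-1],[0,0,0,0.6,0.86,0,-1],[0,0,0,0.6,0.86,0,-1],[0,0,0,0,0,0.8,-1],[0,0,0,0,0,0.8,-1],[0,0,0,0,0,0.8,-1],[0,0,0,0,0,0.6,-1],[0,0,0,0,0,0,-1],[0,0,0,0,0,0,-1]]]'
python3 -m creep '[[[0,0,0,-0.4,0,0,-1],[0,0,0,-0.4,0,0,-1],[0,0,0,-0.3,0,0,-1],[0,0,0,-0.3,0,0,-1],[0,0,0,-0.3,0,0,-1]]]'
python3 - <<'E'
from h import *
st()
E
```

```text
time: 55.93
tcp_pos: [397.9, 97.3, 77.7]
tcp_rot: [-3.141, -0.004, -3.082]
force: [0.6, -0.2, 0.5]
grip_width: -0.1
finger_force: 0.0
time: 56.35
tcp_pos: [427.5, 98.9, 78.2]
tcp_rot: [-3.141, -0.012, -3.082]
force: [-10.7, -0.5, 7.8]
grip_width: 0.0
finger_force: 5.2
56.35 [427.5  98.9  78.2] [-3.141 -0.012 -3.082] F [-10.7  -0.5   7.8] w 0.0 g 5.2 q [ 0.23  0.26 -0.6   0.72  0.    0.17]
```

```bash
python3 -m creep '[[[0,0,0,-0.3,0,0,-1],[0,0,0,-0.3,0,0,-1],[0,0,0,-0.3,0,0,-1],[0,0,0,-0.3,0,0,-1]]]'
python3 -m creep '[[[0,0,0,-0.2,0,0,-1],[0,0,0,-0.2,0,0,-1],[0,0,0,0,0,0,-1],[0,0,0,0,0,0,-1]]]'
```

```text
time: 56.68
tcp_pos: [457.2, 101.2, 79.0]
tcp_rot: [3.141, -0.002, -3.082]
force: [-14.1, -0.7, 9.0]
grip_width: 0.1
finger_force: 7.0
time: 57.02
tcp_pos: [457.1, 100.9, 77.4]
tcp_rot: [3.141, -0.016, -3.082]
force: [-17.1, -0.6, 9.9]
grip_width: 0.1
finger_force: 8.3
```

```bash
python3 -m creep '[[[0,0,0,0.5,0,0,-1],[0,0,0,1,0,0,-1],[0,0,0,1,0,0,-1],[0,0,0,0.7,0,0,-1],[0,0,0,0,-1,0,-1],[0,0,0,0,-1,0,-1],[0,0,0,0,-1,0,-1],[0,0,0,0,-1,0,-1],[0,0,0,0,-1,0,-1],[0,0,0,0,-1,0,-1],[0,0,0,0,-1,0,-1],[0,0,0,0,-1,0,-1],[0,0,0,0,-0.6,0,-1],[0,0,0,0,0,0,-1],[0,0,0,0,0,0,-1]]]'
python3 - <<'E'
from h import *
st();grab_frame('top');T=cal('top');print([(m['p'],onz(T,m['location'],90).round()) for m in mark_of('top','clip_left_tab')])
E
```

```text
time: 58.27
tcp_pos: [412.8, -74.6, 79.2]
tcp_rot: [-3.141, 0.001, -3.084]
force: [0.0, 0.3, -0.1]
grip_width: 0.2
finger_force: 0.0
58.27 [412.8 -74.6  79.2] [-3.141e+00  1.000e-03 -3.084e+00] F [ 0.   0.3 -0.1] w 0.2 g 0.0 q [-0.18  0.22 -0.66  0.69  0.   -0.24]
[(0.41, array([480., 104.,  90.]))]
```

```bash
python3 -m creep '[[[0,0,0,-0.4,0,0,-1],[0,0,0,-0.3,0,0,-1],[0,0,0,-0.3,0,0,-1],[0,0,0,-0.3,0,0,-1],[0,0,0,-0.3,0,0,-1],[0,0,0,-0.3,0,0,-1]]]'
python3 -m creep '[[[0,0,0,-0.3,0,0,-1],[0,0,0,-0.3,0,0,-1],[0,0,0,-0.25,0,0,-1],[0,0,0,-0.2,0,0,-1],[0,0,0,-0.1,0,0,-1],[0,0,0,0,0,0,-1],[0,0,0,0,0,0,-1]]]'
```

```text
time: 58.87
tcp_pos: [444.6, -70.8, 77.7]
tcp_rot: [3.141, -0.011, -3.081]
force: [-5.7, -0.3, 4.2]
grip_width: 0.2
finger_force: 3.0
time: 59.45
tcp_pos: [466.8, -70.1, 77.7]
tcp_rot: [-3.141, -0.012, -3.082]
force: [-11.8, -1.2, 7.9]
grip_width: -0.0
finger_force: 6.0
```

Now retract, rise and view the result.

```bash
python3 -m creep '[[[0,0,0,0.5,0,0,-1],[0,0,0,1,0,0,-1],[0,0,0,1,0,0,-1],[0,0,0,0,0,-1,-1],[0,0,0,0,0,-1,-1],[0,0,0,0,0.9,-1,-1],[0,0,0,0,0.9,-1,-1],[0,0,0,0,0.9,-1,-1],[0,0,0,0,0.9,-1,-1],[0,0,0,0,0.9,0,-1],[0,0,0,0,0,0,-1],[0,0,0,0,0,0,-1],[0,0,0,0,0,0,-1]]]'
python3 - <<'E'
from h import *
st();f=grab_frame('wrist');cv2.imwrite('pics/end.png',f);k=cal('wrist')
for t,z in [('clip_left_tab',93),('clip_right_tab',93),('lid_grip',67)]:
    print(t,[(np.round(m['location']),round(float(m['p']),2),onz(k,m['location'],z).round(1)) for m in mark_of('wrist',t)])
E
```

```text
time: 60.53
tcp_pos: [417.3, 16.3, 198.4]
tcp_rot: [-3.141, -0.001, -3.082]
force: [0.3, 0.7, -0.1]
grip_width: 0.0
finger_force: 0.0
60.53 [417.3  16.3 198.4] [-3.141e+00 -1.000e-03 -3.082e+00] F [ 0.3  0.7 -0.1] w 0.0 g 0.0 q [ 0.04  0.1  -0.45  1.02 -0.   -0.02]
clip_left_tab [(array([430., 276.]), 0.97, array([469.5,  98.1,  93. ]))]
clip_right_tab [(array([200., 275.]), 0.72, array([478.6, -73.3,  93. ]))]
lid_grip [(array([321., 244.]), 0.75, array([459.4,  15.9,  67. ]))]
```

View pics/end.png

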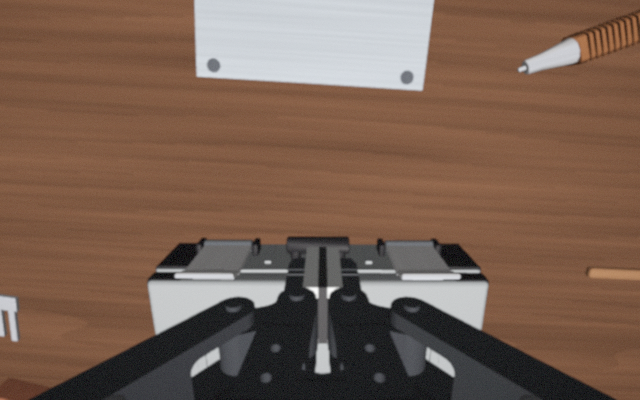

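Both tabs, at (430,276) and (200,275), are back at their shut positions of x = 469 and 479 mm. The lid is shut and the robot is clear of everything.

```bash
python3 -c "
from cell import *
print(finish_job())"
```

```text
the job is handed in; nothing more can be done
None
```

I handed the job in at about 60 s; the call gave no verdict: the three bench handpieces lie in lanes 1, 2 and 4, the stowed one is still in lane 3, and the last pictures show the lid shut with both clips home.

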